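# Gauge a blister-card carrier against a flip stop

### The job

First flip the orange stop fully down over the marking bed; then, by its knob, slide the blue blister-card carrier along the bed until it is flush against the metal fence and its end bears gently but positively on the brass screw tip of the stop, and keep it pressed there for about a second, without shoving, so that it is gauged. Then let go of the carrier and flip the stop back up until it stands upright, leaving the gauged carrier where it is, flat on the bed. Be gentle with the stop throughout, do not lift the carrier or move it while the stop is up, and leave the vial, the vial cap and the stock bottle alone.

Things in the scene. Friction and masses are not known exactly. Their poses are not given: they have to be found in the camera images.
- jig: White marking bed, fixed. Plate 190 x 450 mm, top face 12 mm above the counter. An aluminium fence, 20 mm thick, 18 mm high above the bed, runs along its whole far (+x) side; its gauging face lies at x = +60 mm. Origin on the counter; x towards the fence, y along it (towards the stop), z up. The bed spans x = -110 to +80, y = -225 to +225 mm.
- stop: The whole flip stop: a dark steel carriage fixed on top of the fence (its place along the fence varies) and the orange leaf it carries. Origin and axes as stop_gauge. The hinge axis is parallel to the fence (y), at x = +10, z = +30 mm from this origin. The carriage spans y = -9 to +25 mm and reaches 38 mm above the bed.
- stop_gauge (a point): Fixed point on the bed's top (z), on the fence face (x) and in the plane of the lowered foot's face (y); axes as jig. A 10 mm brass screw stands proud of that face towards the carrier (-y) by a setting that differs each time, 1 to 15 mm, and is not reported; its axis is at x = -35, z = 12 mm. Lowered, the orange foot spans x = -10 to -55, y = 0 to 16, z = 3 to 26 mm.
- stop_leaf (a joint): Hinge angle of the orange leaf, rad: 0 = fully down (arm level over the bed, on its end stop), 1.57 = upright, 1.85 = upper end stop. A friction hinge, about 0.18 N m (some 2.5 N at the handle, 3.5 N with the leaf's weight): the leaf stays where it is left.
- stop_handle (a point): Middle of the leaf's grip bar: steel, 12 mm diameter, parallel to the fence, 46 mm long, sticking out from the leaf's side away from the carrier (+y). Can be pinched from above, fingers closing along x of jig; it turns, with some drag, between the pads. With the leaf at angle a it is at x = 10 - 75 cos a + 10 sin a, y = 42, z = 30 + 75 sin a + 10 cos a mm from stop_gauge.
- carrier: Blue blister-card carrier, a loose flat block 80 mm (x) by 120 mm (y), 16 mm thick, 0.25 to 0.5 kg, with a black round knob in the middle and clear blisters either side of it. Origin at the centre of the underside; x towards the side that goes on the fence, y towards the end that meets the stop, z up. It starts on the bed, off the fence and turned a little.
- carrier_knob (a point): The point to grip on the carrier's upright knob, 42 mm above the carrier's underside. The knob is 22 mm in diameter and reaches from 16 to 52 mm above the underside; held in the grip, the carrier turns about it only stiffly.
- carrier_corner (a point): The carrier's lower corner nearest fence and stop, at x = +40, y = +60 mm from the carrier's origin. When gauged it is at x = 0 and y = -1 to -15 mm (the screw's setting) from stop_gauge. Sliding the carrier along the fence takes about 4 to 9 N at the knob; on the screw the force rises above that, rigidly, within a millimetre or two.
- vial: Bystander: an amber vial with a white cap, 34 mm wide, 70 mm high, standing behind the fence. Origin at the centre of its underside.
- stock_bottle: Bystander: a white stock bottle with a green cap, 96 mm wide, 165 mm high, on the counter to the right. Origin at the centre of its underside.
- vial_cap: Bystander: a loose white cap, 38 mm wide, 11 mm high, on the counter behind the fence. Origin at the centre of its underside.

How it is judged:
On the way, in this order (a step that is already met when the one before it is completed fails the run):
1. the stop is flipped fully down (within 0.05 rad of its end stop) (value of joint stop_leaf below 0.05 rad), for 0.2 s.
2. the carrier, flush with the fence (2 mm, 0.03 rad), bears on the lowered stop with more than 1.5 N for 0.3 s (contact force between carrier and stop above 1.5 N and value of joint stop_leaf below 0.05 rad and x of carrier_corner in the frame of stop_gauge between -0.002 and 0.002 m and y of carrier_corner in the frame of stop_gauge between -0.017 and 0.0005 m and angle between the x axis of carrier and the x axis of stop_gauge, either way round below 0.03 rad), for 0.3 s.
3. the stop is flipped up again (beyond 1.25 rad) (value of joint stop_leaf above 1.25 rad), for 0.2 s.
At the end, for the whole second after the job is handed in: The stop stands upright (beyond 1.25 rad), released; the carrier lies still, flat on the bed and released, its corner within 2 mm of the fence face, 0 to 17 mm short of the plane of the stop's foot, and square to the fence within 0.03 rad (value of joint stop_leaf above 1.25 rad and x of carrier_corner in the frame of stop_gauge between -0.002 and 0.002 m and y of carrier_corner in the frame of stop_gauge between -0.017 and 0.0005 m and angle between the x axis of carrier and the x axis of stop_gauge, either way round below 0.03 rad and z of carrier_corner in the frame of stop_gauge between -0.003 and 0.003 m and angle between carrier's own z axis and vertical below 0.04 rad and linear speed of carrier below 0.01 m/s and contact force between the fingers and carrier below 0.1 N and contact force between the fingers and stop below 0.1 N); the robot touches nothing.
It fails at once if the carrier is moved while the stop is up (leaf beyond 0.15 rad) (value of joint stop_leaf above 0.15 rad and linear speed of carrier above 0.02 m/s).
It fails at once if the carrier is pressed on the stop with more than 18 N (contact force between carrier and stop above 18 N).
It fails at once if the robot bears on the stop with more than 25 N (contact force between the arm and stop above 25 N).
It fails at once if the carrier is lifted more than 15 mm off the bed (z of carrier in the frame of stop_gauge above 0.015 m).
It fails at once if the vial, the vial cap or the stock bottle is moved more than 20 mm (distance of any of vial, stock_bottle, vial_cap from where it was at the start of the episode above 0.02 m).
It also fails if it takes over 72 s, if anything falls off the work surface, if the arm or the gripper's body presses on something with over 40 N, if the wrist force passes 120 N, or if a joint passes its speed limit or range.

### The arm

A 6-joint arm with a two-finger parallel gripper is mounted at the origin on the work surface. World frame = base frame: x ahead of the robot, y to its left, z up, the work surface at z = 0. Lengths are in m, angles in rad, forces in N, time in s.
With the tool pointing down it reaches from about 0.25 to 0.725 m from the base axis. Payload 4 kg.
Tool frame: the origin (TCP) lies on the centre line of the jaws, within the pads' length; the fingertips stand 17 mm ahead of it and the grasp point (between the pads) lies 2 mm behind it; z points along the fingers, y is the line along which they close (so a half turn about z gives the same grasp; the last joint's range is limited). The gripper opens to 85 mm and grips with 20 to 120 N. Pads are 22 mm wide; open, the fingers measure 114 mm over their backs; the gripper's body (76 mm by 85 mm) begins 54 mm behind the grasp point. The pads swing forward as they close: fully open they stand 13 mm farther back than shut.
Start: joints at [-1.215, 0.241, 0.005, 1.335, 0, 1.571], TCP at [0.174, -0.469, 0.248] pointing down, gripper open.
Joint ranges: [-2.72, 2.72], [-1.05, 1.87], [-1.09, 1.28], [-1.99, 2.15], [-1.42, 1.44], [-3.14, 3.14]. Speed limits (rad/s): [2.79, 2.79, 3.14, 3.14, 3.14, 3.14].

### API

Orientations are given as a unit quaternion [x, y, z, w].
In Python, from workcell import bot, camera, get_calibration gives the robot as it stands.
- The arm moves only by the tool apply_moves, never from a script. Its argument "steps" is a list of rows, each a list of 3 entries, a list of its own where there are three numbers: the shift along the tool's x, y, z as a fraction of full scale, then the turn, a rotation vector about the tool's x, y, z as a fraction of full scale, then the opening, from 0 (shut) to 1 (fully open). A call has exactly 8 rows; each row shifts and turns the commanded pose from where the row before left it, along the tool's axes as they then stand; what a row does not reach is not made up. Full scale, the value 1, is 20 cm for a shift and pi rad for a turn. A row lasts 1/12 s, in which the tool goes at most 41.7 mm and 7.16 degrees, less where a joint would pass 70% of its speed; a pose out of reach is approached as far as the arm can. A call with a number of a shift or a turn outside -1 to 1 is refused whole. A call with a gripper value outside its range is refused whole. The fingers move at their own pace and stop on an object; the grip force is fixed at half the most. Time passes only in rows, so rows that do not move let the fingers close, or fill a call up. It gives the time, the measured TCP pose, the force, the opening and the grip force at its end, in the units of the state.
- bot.get_obs(): the state, without advancing time (a new reading comes with each control period).
- camera(name): name is "scene" or "top" or "wrist"; returns (picture, depth): 480x640x3 uint8, red, green, blue; 480x640 float32, m along the optical axis (not along the pixel's ray), 0 where there is no reading.
- get_calibration(name): a dict with "fov_y" (degrees; the focal length in pixels is half the picture's height over the tangent of half this angle, whatever the lens; pixels are square), "cx", "cy" (the principal point, pixels), "rvec" (rotation vector, rad) and "tvec" (3), from world to camera coordinates, as OpenCV has them. Camera axes: x right, y down, z forward; pixel columns grow to the right and rows downward; lengths in m; the calibration is good to about 2 mm. The wrist camera is an equidistant fisheye: a pixel r from the principal point sees the ray r / f radians off the axis. A picture is of the moment at which its call begins: read the wrist's pose just before it. get_calibration takes no time and is no camera call; for the wrist camera it gives the pose at the moment of the call.
- bot.job_done(): hands the job in; it is judged then, once.
The state is a dict: "clock": time; "joint_pos": joint angles; "joint_vel": joint speeds; "tau": joint torques, N m; "eef_pos": TCP position; "tool_rot": TCP orientation; "ft_force": force on the tool from outside, world axes, zero at the start; "ft_torque": the same for the moment, N m; "grip_width": finger opening in m; "grasp_force": force on a finger pad.
Only numpy, scipy, OpenCV 4.12 (cv2) and the standard library are available. Lean on these libraries where they do the work, as an engineer would, in place of code of your own. Each camera call takes 0.05 s, during which the arm holds its last target. There are 200 camera calls.

## Working session

There is one attempt and no reset: what is moved stays moved. The work goes in short steps, Python scripts to look and compute and a tool call to move; the robot and the scene stay as the last step left them, time stands still between calls to the robot, and variables do not carry over. Pictures are saved under pics/ and viewed, at most 10 in all, crops included, and the job is handed in when it is done.

Besides the shell and the picture viewer there is one more tool, called after "Emit:" as name([rows], argument=value, ...), one row to a line, values as JSON. apply_moves: Moves the arm, as the interface text tells. Its arguments: {"type":"object","properties":{"steps":{"type":"array"}},"required":["steps"]}

```bash
mkdir -p pics; cat > h.py <<'E'
import numpy as np, cv2
from workcell import bot, camera, get_calibration
def cal(n):
    c=get_calibration(n); R=cv2.Rodrigues(np.array(c["rvec"],float))[0]; t=np.array(c["tvec"],float).ravel()
    return 240/np.tan(np.radians(c["fov_y"])/2),c["cx"],c["cy"],R,t
def cloud(n,d):
    f,cx,cy,R,t=cal(n); v,u=np.mgrid[:480,:640]
    P=np.stack([(u-cx)/f*d,(v-cy)/f*d,d],-1)
    return (P-t)@R
def plane(n,u,v,z):
    f,cx,cy,R,t=cal(n); r=np.array([(u-cx)/f,(v-cy)/f,1])@R; o=-R.T@t
    return o+r*(z-o[2])/r[2]
E
python3 - <<'E'
from h import *
for n in("scene","top"):
    im,d=camera(n); cv2.imwrite(f"pics/{n}0.png",im[...,::-1]); np.savez(f"{n}0.npz",im=im,d=d)
    c=cal(n); print(n,c[0],-c[3].T@c[4],c[3][2])
print(bot.get_obs())
E
```

```text
scene 511.1234105886626 [1.16297475 0.16797904 0.77942463] [-0.59172417 -0.32706862 -0.73680976]
top 436.0245336905334 [ 0.45303534 -0.12117842  0.8651001 ] [ 0.17368924 -0.0347763  -0.98418629]
{'clock': 0.1, 'joint_pos': array([-1.21501104e+00,  2.41342655e-01,  3.85977570e-03,  1.33522661e+00,
       -2.54001339e-05,  1.57081236e+00]), 'joint_vel': array([-1.93290680e-04,  1.17880055e-03,  2.55417028e-03,  9.83155032e-06,
        1.14056678e-03,  2.50158744e-05]), 'tau': array([ 1.22278761e-04, -3.73138118e+01,  2.53009772e+01,  1.08792353e-02,
        3.14926240e-05, -9.44232639e-07]), 'eef_pos': array([ 0.17396711, -0.46817956,  0.24749978]), 'tool_rot': array([ 9.84219753e-01,  1.76947911e-01, -1.81779693e-04, -9.39235635e-04]), 'ft_force': array([ 0.53607466,  0.54076612, -0.4226532 ]), 'ft_torque': array([-0.03699622, -0.01729677, -0.02287854]), 'grasp_force': 0.0, 'grip_width': 0.08556429004018563}
```

View pics/top0.png

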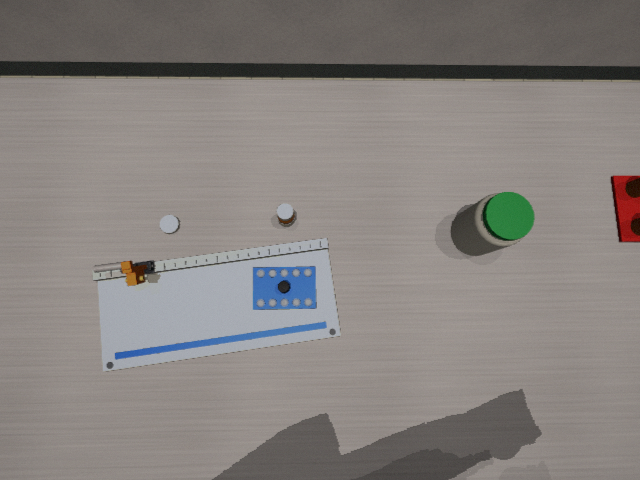

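View pics/scene0.png

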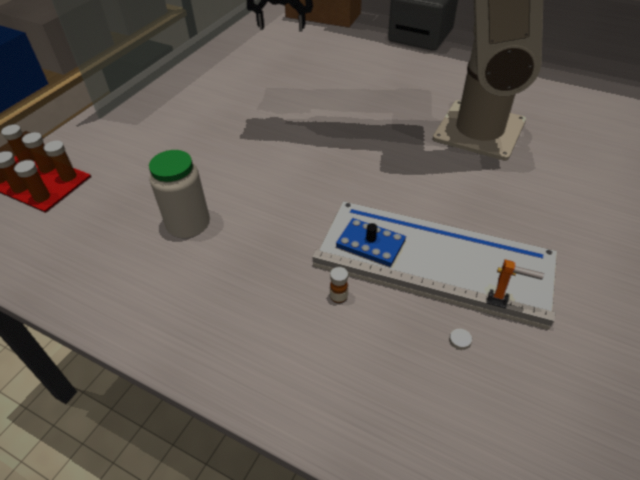

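The top view shows the bed with its fence edge running from (94,277) to (328,240), the carrier at (285,288) with its knob at (284,287), and the stop near (135,272) with its bar pointing left. The scene view shows the leaf upright at (505,280).

```bash
python3 - <<'E'
from h import *
z=np.load("top0.npz"); im,d=z["im"],z["d"]; hsv=cv2.cvtColor(im,cv2.COLOR_RGB2HSV)
P=cloud("top",d)
print("table z",np.median(P[380:440,20:90,2]),"bed z",np.median(P[300:335,130:230,2]))
# jig outline: points at z>6mm in region
roi=np.zeros((480,640),bool); roi[230:385,80:350]=1
m=(roi&(hsv[...,1]<40)&(hsv[...,2]>150)).astype(np.uint8)
h2=roi&(P[...,2]>0.006)&(P[...,2]<.06)
m=h2.astype(np.uint8); m=cv2.morphologyEx(m,cv2.MORPH_OPEN,np.ones((3,3)))
c=max(cv2.findContours(m,0,2)[0],key=cv2.contourArea)
print("h rect",cv2.minAreaRect(c))
# fence top points: z>.024
ft=roi&(abs(P[...,2]-.030)<.004)&(np.mgrid[:480,:640][0]<290)&(hsv[...,1]<60)
q=P[ft][:,:2].astype(np.float32); r=cv2.minAreaRect(q); print("fence",r,len(q)); print(cv2.boxPoints(r))
# carrier
b=((hsv[...,0]>100)&(hsv[...,0]<125)&(hsv[...,1]>130)); b[:, :240]=0; b[320:]=0
c=max(cv2.findContours(b.astype(np.uint8),0,2)[0],key=cv2.contourArea)
bx=cv2.boxPoints(cv2.minAreaRect(c)); w=np.array([plane("top",u,v,.028)[:2] for u,v in bx],np.float32)
print("carrier",cv2.minAreaRect(w),w.tolist(), bx.tolist())
k=(hsv[...,2]<60)&(np.hypot(*(np.mgrid[:480,:640]-np.array([287,284])[:,None,None]))<15)
v,u=np.nonzero(k); print("knob px",u.mean(),v.mean(),len(u),plane("top",u.mean(),v.mean(),.062),np.median(P[k],0))
E
python3 - <<'E'
import cv2
a=cv2.imread("pics/top0.png")[225:300,80:200]; b=cv2.imread("pics/scene0.png")[240:340,460:580]
a=cv2.resize(a,(640,400),interpolation=3);cv2.imwrite("pics/c.png",a)
E
```

```text
table z -0.00135133168310005 bed z 0.010771976115973754
h rect ((214.73001098632812, 303.1099853515625), (103.37901306152344, 240.4163055419922), 81.8698959350586)
fence ((0.5343337059020996, 0.05148661136627197), (0.06804807484149933, 0.4496537148952484), 7.310855865478516) 2243
[[ 0.47197646  0.27015606]
 [ 0.5291961  -0.17584214]
 [ 0.59669095 -0.16718283]
 [ 0.5394713   0.27881536]]
carrier ((0.500454306602478, -0.08417058736085892), (0.11885322630405426, 0.07787802070379257), 89.60472869873047) [[0.5398023724555969, -0.025013992562890053], [0.5389824509620667, -0.14386439323425293], [0.46110743284225464, -0.1431596577167511], [0.4622783958911896, -0.02622179687023163]] [[253.0, 267.0], [315.0, 267.0], [315.0, 308.0], [253.0, 308.0]]
knob px 283.39814814814815 286.49074074074076 108 [ 0.5001565  -0.08481513  0.062     ] [ 0.50009306 -0.08421391  0.06301246]
```

View pics/c.png

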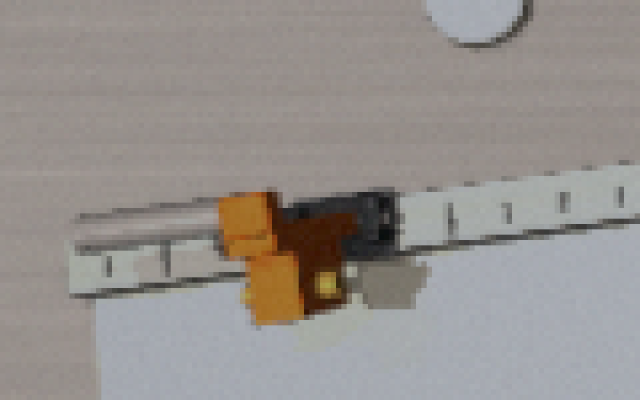

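The crop shows the upright leaf: orange ends at about (127,267) and (132,279) full-frame, dark carriage ending at about (154,266), brass screw facing right, and the bar pointing left.

```bash
python3 - <<'E'
from h import *
D={n:np.load(n+"0.npz") for n in("top","scene")}
C={n:cloud(n,D[n]["d"]) for n in D}
yaw=np.radians(7.31)
# outline of bed top in top view: white vs wood via saturation/brightness: fit lines to height edges
P=C["top"]; im=D["top"]["im"]
for it in range(2):
    ey=np.array([-np.sin(yaw),np.cos(yaw)]); ex=np.array([np.cos(yaw),np.sin(yaw)])
    res=[]
    X=P[...,:2]@ex; Y=P[...,:2]@ey
    for n in("top","scene"):
        Q=C[n]; x=Q[...,:2]@ex; y=Q[...,:2]@ey; zz=Q[...,2]
        m=(abs(zz-.030)<.004)&(x>.45)&(x<.68)&(y>-.26)&(y<.36)
        # fence top per y-slice
        lo=[];hi=[];ys=[]
        for yy in np.arange(-.2,.12,.008):
            s=m&(abs(y-yy)<.004)&(x>.558)
            if s.sum()>8: lo.append(np.percentile(x[s],3));hi.append(np.percentile(x[s],97));ys.append(yy)
        print(n,"fence x lo/hi med",np.median(lo),np.median(hi),"slopes",np.polyfit(ys,lo,1)[0],np.polyfit(ys,hi,1)[0])
        bm=(abs(zz-.012)<.004)&(x>.36)&(x<.56)
        fm=m&(x>.55); print("   fence y range",np.percentile(y[fm],[.5,99.5]), "bed y",np.percentile(y[bm],[1,99]),"x",np.percentile(x[bm],[.5,99.5]))
for n in D:
    Q=C[n]; h=cv2.cvtColor(D[n]["im"],cv2.COLOR_RGB2HSV); x=Q[...,:2]@ex; y=Q[...,:2]@ey; zz=Q[...,2]
    near=(x>.5)&(x<.68)&(y>.1)&(y<.34)&(zz>.035)
    o=near&(h[...,0]<20)&(h[...,1]>150); print(n,"orange",o.sum(),[np.percentile(a[o],[1,50,99]).round(4) for a in(x,y,zz)])
    k=near&(h[...,2]<75)&(h[...,1]<120); print("dark",k.sum(),[np.percentile(a[k],[2,50,98]).round(4) for a in(x,y,zz)])
    g=near&(h[...,1]<60)&(zz>.08); print("bar",g.sum(),[np.percentile(a[g],[2,50,98]).round(4) for a in(x,y,zz)] if g.sum() else 0)
print("knob jig-rot",np.array([.5001,-.0845])@ex,np.array([.5001,-.0845])@ey)
E
```

```text
top fence x lo/hi med 0.5586929309220103 0.5688852592211019 slopes 0.0028012034211646 -0.0917275907380379
   fence y range [-0.24002186  0.20474431] bed y [-0.8611793   0.20260928] x [0.38013874 0.55006056]
scene fence x lo/hi med 0.5588365902876915 0.571237674376935 slopes 0.002182021263144288 -0.12581023691864204
   fence y range [-0.23760297  0.20658698] bed y [-0.93084715  0.20473447] x [0.38111871 0.55176047]
top fence x lo/hi med 0.5586929309220103 0.5688852592211019 slopes 0.0028012034211646 -0.0917275907380379
   fence y range [-0.24002186  0.20474431] bed y [-0.8611793   0.20260928] x [0.38013874 0.55006056]
scene fence x lo/hi med 0.5588365902876915 0.571237674376935 slopes 0.002182021263144288 -0.12581023691864204
   fence y range [-0.23760297  0.20658698] bed y [-0.93084715  0.20473447] x [0.38111871 0.55176047]
top orange 370 [array([0.5225, 0.5437, 0.5594]), array([0.1001, 0.1034, 0.1164]), array([0.051 , 0.1023, 0.1256])]
dark 15 [array([0.548 , 0.5637, 0.5673]), array([0.1009, 0.1194, 0.1241]), array([0.0356, 0.0456, 0.0557])]
bar 197 [array([0.5489, 0.554 , 0.5605]), array([0.118 , 0.1402, 0.1614]), array([0.1151, 0.1208, 0.1241])]
scene orange 370 [array([0.5298, 0.5574, 0.564 ]), array([0.1016, 0.108 , 0.1166]), array([0.0422, 0.0889, 0.1261])]
dark 71 [array([0.5422, 0.5639, 0.5715]), array([0.1008, 0.1212, 0.1269]), array([0.0351, 0.045 , 0.118 ])]
bar 214 [array([0.5523, 0.5592, 0.5632]), array([0.1181, 0.1405, 0.162 ]), array([0.0855, 0.1217, 0.1252])]
knob jig-rot 0.48528372473313675 -0.1474447913937048
```

```bash
python3 - <<'E'
from h import *
D={n:np.load(n+"0.npz") for n in("top","scene")}
C={n:cloud(n,D[n]["d"]) for n in D}
P=C["top"]; 
def fit(pts):
    pts=np.array(pts,np.float32); vx,vy,a,b=cv2.fitLine(pts,cv2.DIST_HUBER,0,.001,.001).ravel()
    if vy<0: vx,vy=-vx,-vy
    return np.arctan2(-vx,vy),a,b
im=D["top"]["im"].astype(int)
far=[];near=[];front=[]
for u in range(165,322,3):
    col=P[200:300,u,2]; v=200+np.nonzero((col>.020))[0]; v=v[(v<285)]
    # fence run: first contiguous run
    far.append(plane("top",u,v[0]-.5,.03)[:2])
    r=v[0]
    while P[r,u,2]>.021: r+=1
    front.append(plane("top",u,r-.5,.03)[:2])
for u in range(115,330,3):
    col=P[:,u,2]; v=np.nonzero(col[300:390]>.006)[0]+300; near.append(plane("top",u,v[-1]+.5,.012)[:2])
for nm,p in(("far",far),("front",front),("near",near)):
    a,x0,y0=fit(p); print(nm,np.degrees(a),"offset",x0*np.cos(a)+y0*np.sin(a))
    if nm!="front": print
yaw=np.mean([fit(far)[0],fit(near)[0]]); print("yaw",np.degrees(yaw))
ey=np.array([-np.sin(yaw),np.cos(yaw)]); ex=np.array([np.cos(yaw),np.sin(yaw)])
for nm,p in(("far",far),("front",front),("near",near)): print(nm,np.median(np.array(p)@ex))
for n in D:
    Q=C[n]; h=cv2.cvtColor(D[n]["im"],cv2.COLOR_RGB2HSV); x=Q[...,:2]@ex; y=Q[...,:2]@ey; zz=Q[...,2]
    b=(zz>.008)&(zz<.033)&(x>.36)&(x<.58)&(y>-.32)&(y<.35); print(n,"bed x,y ext",np.percentile(x[b],[.3,99.7]),np.percentile(y[b],[.3,99.7]))
    near=(x>.5)&(x<.68)&(y>.05)&(y<.34)&(zz>.035)
    for nm,o in(("orange",near&(h[...,0]<20)&(h[...,1]>150)&(zz>.06)),("bar",near&(h[...,1]<60)&(zz>.085)),("carriage",near&(zz<.05)&(h[...,2]<75)&(h[...,1]<120))):
        if o.sum(): print(nm,o.sum(),[np.percentile(a[o],[2,50,98]).round(4) for a in(x,y,zz)])
print("knob",np.array([.5001,-.0845])@ex,np.array([.5001,-.0845])@ey)
E
```

```text
far 6.0784836 offset 0.5728263
front 5.008076 offset 0.5545693
near 7.6064234 offset 0.37934107
yaw 6.8424535
far 0.5703799138904319
front 0.5494819348532917
near 0.37909859584512806
top bed x,y ext [0.37911395 0.56981023] [-0.23722851  0.20907221]
orange 377 [array([0.5221, 0.5416, 0.5575]), array([0.1021, 0.1074, 0.1202]), array([0.0648, 0.1023, 0.1247])]
bar 197 [array([0.5476, 0.5528, 0.5595]), array([0.1225, 0.1447, 0.166 ]), array([0.1151, 0.1208, 0.1241])]
carriage 61 [array([0.5498, 0.5601, 0.5665]), array([0.0954, 0.0991, 0.1273]), array([0.0354, 0.0459, 0.05  ])]
scene bed x,y ext [0.38040523 0.57369824] [-0.23514625  0.21112559]
orange 307 [array([0.5333, 0.5551, 0.562 ]), array([0.1061, 0.1123, 0.1201]), array([0.0619, 0.0962, 0.1256])]
bar 211 [array([0.5514, 0.5581, 0.5621]), array([0.1232, 0.1453, 0.1665]), array([0.1132, 0.1217, 0.1252])]
carriage 100 [array([0.553 , 0.5642, 0.5706]), array([0.0975, 0.1201, 0.1295]), array([0.0351, 0.0444, 0.0499])]
knob 0.4864707265757024 -0.14347990070059896
```

```bash
python3 - <<'E'
from h import *
for n in("top","scene"):
    z=np.load(n+"0.npz"); P=cloud(n,z["d"])
    b=(P[...,2]>.006)&(P[...,2]<.034)&(P[...,0]>.3)&(P[...,0]<.65)&(P[...,1]>-.3)&(P[...,1]<.32)
    b=cv2.morphologyEx(b.astype(np.uint8),cv2.MORPH_OPEN,np.ones((3,3)))
    nl,l,s,_=cv2.connectedComponentsWithStats(b); i=1+np.argmax(s[1:,4]); q=P[l==i][:,:2].astype(np.float32)
    r=cv2.minAreaRect(q); print(n,r,cv2.boxPoints(r).round(4).tolist())
    # line of front face foot: points on fence top vs bed, boundary in 3D
    # per-slice far/near extreme
    for a in np.radians([6.5,7,7.5,8]):
        ex=np.array([np.cos(a),np.sin(a)]);ey=np.array([-np.sin(a),np.cos(a)]); x=q@ex;y=q@ey
        ys=np.linspace(-.22,.19,42); f=np.array([np.percentile(x[abs(y-t)<.005],[0,1,99,100]) for t in ys])
        print(np.degrees(a),[round(float(np.polyfit(ys,f[:,k],1)[0]),4) for k in range(4)],np.median(f,0).round(4),y.min(),y.max())
    k=(P[...,2]>.0245)&(P[...,2]<.034)&(l==i)
    a=np.radians(7.2);ex=np.array([np.cos(a),np.sin(a)]);ey=np.array([-np.sin(a),np.cos(a)]); x=P[...,:2]@ex;y=P[...,:2]@ey
    k&=x>.535
    ys=np.arange(-.21,.2,.01); f=[]
    for t in ys:
        s=x[k&(abs(y-t)<.005)]; f.append(np.percentile(s,[2,98]) if len(s)>5 else [np.nan]*2)
    f=np.array(f); g=~np.isnan(f[:,0]); print("fence",[np.polyfit(ys[g],f[g,j],1)[0] for j in(0,1)],np.nanmedian(f,0))
E
```

```text
top ((0.47283923625946045, 0.04289047420024872), (0.19026169180870056, 0.4502759873867035), 7.680227756500244) [[0.34850001335144043, 0.2533000111579895], [0.40869998931884766, -0.19290000200271606], [0.5971999764442444, -0.16750000417232513], [0.5370000004768372, 0.27869999408721924]]
6.5 [-0.0205, -0.0209, -0.0637, -0.0576] [0.3799 0.3819 0.5672 0.5693] -0.23726781647279482 0.21516144013117675
7.0 [-0.0117, -0.0118, -0.0521, -0.051] [0.3799 0.3816 0.567  0.5692] -0.2407059054824905 0.2106351015087339
7.499999999999999 [-0.003, -0.0035, -0.0453, -0.0363] [0.3796 0.3815 0.5669 0.5688] -0.24440272022450987 0.20609272220780422
8.0 [0.0057, 0.0054, -0.034, -0.0317] [0.3795 0.3814 0.5662 0.5682] -0.24873133932593125 0.20160474113360205
fence [np.float64(-0.008646481053237965), np.float64(-0.02385806192994216)] [0.54965407 0.56893085]
scene ((0.47432154417037964, 0.04399538040161133), (0.19555018842220306, 0.4506213963031769), 7.5251264572143555) [[0.34790000319480896, 0.25459998846054077], [0.40689998865127563, -0.19220000505447388], [0.6007999777793884, -0.16660000383853912], [0.541700005531311, 0.2802000045776367]]
6.5 [-0.021, -0.0209, -0.0184, -0.0192] [0.3809 0.3839 0.5715 0.5726] -0.2367861965294596 0.21646248111192556
7.0 [-0.0118, -0.0121, -0.0096, -0.0107] [0.3804 0.3838 0.5714 0.5725] -0.24022251312912038 0.211605901717497
7.499999999999999 [-0.0024, -0.0028, -0.0007, -0.0014] [0.3801 0.3836 0.5711 0.5722] -0.2436405358543471 0.20701567055027134
8.0 [0.0059, 0.0059, 0.008, 0.0067] [0.3801 0.3834 0.5709 0.5723] -0.2475218137906414 0.20342913973271937
fence [np.float64(0.0038663017953278096), np.float64(-0.00637782179744185)] [0.55094784 0.57117349]
```

Emit:
apply_moves([
  [[0,0,0],[0,0,-0.039],1],
  [[0,0,0],[0,0,-0.039],1],
  [[0,0,0],[0,0,-0.039],1],
  [[0,0,0],[0,0,-0.039],1],
  [[0,0,0],[0,0,-0.039],1],
  [[0,0,0],[0,0,-0.039],1],
  [[0,0,0],[0,0,-0.039],1],
  [[0,0,0],[0,0,-0.039],1],
])

```text
clock: 0.77
eef_pos: [0.174, -0.4683, 0.2478]
tool_rot: [0.783, 0.622, 0.0, -0.001]
ft_force: [0.1, 0.2, -0.1]
grip_width: 0.0857
grasp_force: 0.0
```

Emit:
apply_moves([
  [[0,0,0],[0,0,-0.039],1],
  [[0,0,0],[0,0,-0.039],1],
  [[0,0,0],[0,0,-0.039],1],
  [[0,0.17,0],[0,0,0],1],
  [[0,0.17,0],[0,0,0],1],
  [[0,0.17,0],[0,0,0],1],
  [[0,0.17,0],[0,0,0],1],
  [[0,0.17,0],[0,0,0],0.5],
])

```text
clock: 1.43
eef_pos: [0.3439, -0.4456, 0.2478]
tool_rot: [0.659, 0.752, 0.0, -0.0]
ft_force: [-0.1, -0.7, 0.0]
grip_width: 0.075
grasp_force: 0.0
```

```bash
cat >> h.py <<'E'
from scipy.spatial.transform import Rotation as Ro
A=np.radians(7.6); EX=np.array([np.cos(A),np.sin(A),0]); EY=np.array([-np.sin(A),np.cos(A),0])
F=.550; G=.0958  # fence face, gauge plane
def st():
    o=bot.get_obs(); p=np.array(o["eef_pos"]); f=np.array(o["ft_force"]); R=Ro.from_quat(o["tool_rot"]).as_matrix()
    print("t%.2f"%o["clock"],"gauge frame xyz mm",(1e3*np.array([p@EX-F,p@EY-G,p[2]-.012])).round(1),"F",np.array([f@EX,f@EY,f[2]]).round(1),"tool x,y deg",[np.degrees(np.arctan2(R[1,k],R[0,k])).round(2) for k in(0,1)],"z",R[:,2].round(3),"w",o["grip_width"],o["grasp_force"],np.array(o["joint_pos"]).round(2))
E
python3 -c "
from h import *
st()"
```

```text
t1.43 gauge frame xyz mm [-268.1 -583.   235.8] F [-0.2 -0.7  0. ] tool x,y deg [np.float64(97.58), np.float64(7.58)] z [-0.001  0.001 -1.   ] w 0.0749714012981403 0.0 [-0.91  0.37  0.18  1.38 -0.    0.52]
```

Emit:
apply_moves([
  [[0.13,0.0575,0],[0,0,0],0.5],
  [[0.13,0.0575,0],[0,0,0],0.5],
  [[0.13,0.0575,0],[0,0,0],0.5],
  [[0.13,0.0575,0],[0,0,0],0.5],
  [[0.13,0.0575,0],[0,0,0],0.5],
  [[0.13,0.0575,0],[0,0,0],0.5],
  [[0.13,0.0575,0],[0,0,0],0.5],
  [[0.13,0.0575,0],[0,0,0],0.5],
])

```text
clock: 2.1
eef_pos: [0.4062, -0.2263, 0.2479]
tool_rot: [0.659, 0.752, -0.0, -0.0]
ft_force: [0.7, 0.2, -0.0]
grip_width: 0.0427
grasp_force: 0.0
```

Emit:
apply_moves([
  [[0.13,0.0575,0],[0,0,0],0.5],
  [[0.13,0.0575,0],[0,0,0],0.5],
  [[0.13,0.0575,0],[0,0,0],0.5],
  [[0.13,0.0575,0],[0,0,0],0.5],
  [[0.13,0.0575,0],[0,0,0],0.5],
  [[0.13,0.0575,0],[0,0,0],0.5],
  [[0.13,0.0575,0],[0,0,0],0.5],
  [[0.13,0.0575,0],[0,0,0],0.5],
])

```text
clock: 2.77
eef_pos: [0.4698, -0.0081, 0.2479]
tool_rot: [0.659, 0.752, -0.0, -0.0]
ft_force: [0.2, 0.1, 0.2]
grip_width: 0.0425
grasp_force: 0.0
```

Emit:
apply_moves([
  [[0.13,0.0575,0],[0,0,0],0.5],
  [[0.13,0.0575,0],[0,0,0],0.5],
  [[0.13,0.0575,0],[0,0,0],0.5],
  [[0.13,0.0575,0],[0,0,0],0.5],
  [[0.13,0.0575,0],[0,0,0],0.5],
  [[0.13,0.0575,0],[0,0,0],0.5],
  [[0.13,0.0575,0],[0,0,0],0.5],
  [[0.13,0.0575,0],[0,0,0],0.5],
])

```text
clock: 3.43
eef_pos: [0.5335, 0.2102, 0.2477]
tool_rot: [0.659, 0.753, -0.001, -0.0]
ft_force: [0.3, -0.8, -0.0]
grip_width: 0.0426
grasp_force: 0.0
```

```bash
python3 - <<'E'
from h import *
st()
c=get_calibration("wrist"); print(c)
im,d=camera("wrist"); cv2.imwrite("pics/w1.png",im[...,::-1]); np.savez("w1.npz",im=im,d=d)
st()
E
```

```text
t3.43 gauge frame xyz mm [  6.6  42.  235.7] F [ 0.2 -0.8 -0. ] tool x,y deg [np.float64(97.61), np.float64(7.61)] z [-0.001 -0.001 -1.   ] w 0.042644796548997825 0.0 [ 0.38  0.39  0.21  1.39 -0.    1.81]
{'fov_y': 65.70646984690485, 'cx': 309.16120626847317, 'cy': 236.18870309339619, 'rvec': array([-2.8375727 , -0.18821442, -0.02771982]), 'tvec': array([-0.55668434,  0.09466341,  0.42014285])}
t3.48 gauge frame xyz mm [  8.5  46.7 235.1] F [2.3 2.6 1.1] tool x,y deg [np.float64(97.86), np.float64(7.86)] z [ 0.     0.004 -1.   ] w 0.04307082245060143 0.0 [0.38 0.39 0.22 1.39 0.   1.81]
```

View pics/w1.png

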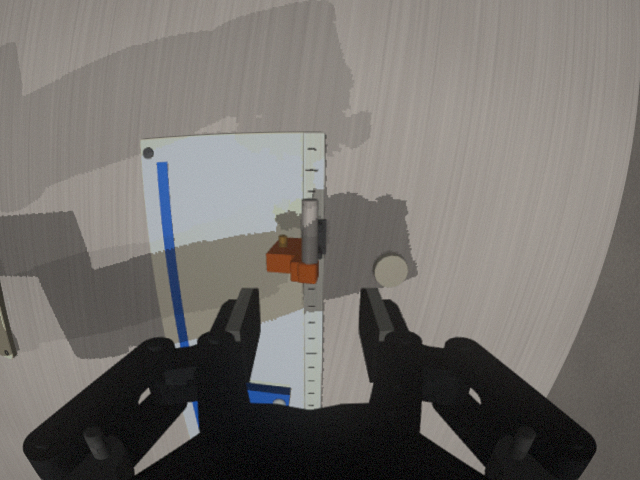

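The wrist view shows the bar at columns 304–317, rows 200–262, lined up with the jaw centre (about column 309), and the orange foot at (280,258).

```bash
cat >> h.py <<'E'
def wcloud(d,c):
    f=240/np.tan(np.radians(c["fov_y"])/2); R=cv2.Rodrigues(np.array(c["rvec"],float))[0]; t=np.array(c["tvec"],float).ravel()
    v,u=np.mgrid[:480,:640]; a,b=u-c["cx"],v-c["cy"]; r=np.hypot(a,b)+1e-9; s=np.tan(np.minimum(r/f,1.5))/r
    W=(np.stack([a*s*d,b*s*d,d],-1)-t)@R
    return np.stack([W@EX-F,W@EY-G,W[...,2]-.012],-1)*1e3
E
python3 - <<'E'
from h import *
c=get_calibration("wrist"); im,d=camera("wrist"); st()
h=cv2.cvtColor(im,cv2.COLOR_RGB2HSV); Q=wcloud(d,c)
q=lambda m:np.percentile(Q[m],[2,50,98],axis=0).round(1).tolist() if m.sum()>5 else 0
roi=np.zeros((480,640),bool); roi[180:285,250:335]=1
print("bar",q(roi&(h[...,1]<90)&(Q[...,2]>90)&(Q[...,2]<130)))
print("orange",q(roi&(h[...,0]<20)&(h[...,1]>150)&(Q[...,2]>40)))
b=(abs(Q[...,2])<4)&(h[...,1]<60)&(h[...,2]>120)&(Q[...,0]<-5); print("bed",q(b))
f=(abs(Q[...,2]-18)<4)&(Q[...,0]>-15)&(Q[...,0]<40)
for lo,hi in((80,110),(-60,-20),(-110,-70)): print("fence",lo,q(f&(Q[...,1]>lo)&(Q[...,1]<hi)))
E
```

```text
t3.53 gauge frame xyz mm [  7.4  44.2 235. ] F [ 1.2 -1.  -0.5] tool x,y deg [np.float64(97.87), np.float64(7.87)] z [-0.001  0.001 -1.   ] w 0.042869611245205136 0.0 [0.38 0.39 0.21 1.39 0.   1.81]
bar [[1.6, 21.4, 105.2], [6.7, 45.3, 110.7], [12.4, 66.9, 112.5]]
orange [[-25.8, 6.4, 58.6], [-8.3, 17.5, 91.8], [11.1, 23.9, 113.5]]
bed [[-165.3, -186.7, -1.5], [-76.8, 15.8, 0.1], [-7.9, 108.5, 1.6]]
fence 80 [[0.4, 80.3, 16.6], [10.4, 94.4, 18.3], [19.7, 109.1, 19.8]]
fence -60 [[2.0, -59.4, 16.6], [14.2, -45.7, 18.0], [20.3, -21.7, 19.4]]
fence -110 [[1.8, -109.1, 16.6], [11.4, -89.4, 18.1], [20.2, -70.6, 19.3]]
```

Emit:
apply_moves([
  [[0,0,0.1],[0,0,0],0.45],
  [[0,0,0.1],[0,0,0],0.45],
  [[0,0,0.1],[0,0,0],0.45],
  [[0,0,0.1],[0,0,0],0.45],
  [[0,0,0.1],[0,0,0],0.45],
  [[0,0,0.1],[0,0,0],0.45],
  [[0,0,0.055],[0,0,0],0.4],
  [[0,0,0],[0,0,0],0.35],
])

```text
clock: 4.2
eef_pos: [0.531, 0.2071, 0.1138]
tool_rot: [0.659, 0.752, -0.003, -0.002]
ft_force: [-0.6, -0.9, 0.9]
grip_width: 0.0298
grasp_force: 0.0
```

```bash
python3 - <<'E'
from h import *
st(); c=get_calibration("wrist"); im,d=camera("wrist"); st(); cv2.imwrite("pics/w2.png",im[...,::-1])
h=cv2.cvtColor(im,cv2.COLOR_RGB2HSV); Q=wcloud(d,c)
m=(abs(Q[...,0]-7)<14)&(Q[...,1]>20)&(Q[...,1]<80)&(Q[...,2]>100)&(Q[...,2]<116)&(h[...,1]<90)
print(m.sum(),np.percentile(Q[m],[2,50,98],axis=0).round(1).tolist())
E
```

```text
t4.20 gauge frame xyz mm [  3.7  39.3 101.8] F [-0.7 -0.8  0.9] tool x,y deg [np.float64(97.57), np.float64(7.57)] z [-0.007 -0.003 -1.   ] w 0.0297983411823548 0.0 [ 0.37  0.47 -0.02  1.08 -0.    1.81]
t4.25 gauge frame xyz mm [  4.9  39.6 103.5] F [-0.  -0.8  0.6] tool x,y deg [np.float64(97.57), np.float64(7.57)] z [-0.004 -0.002 -1.   ] w 0.030102848063321478 0.0 [ 0.37  0.47 -0.02  1.09 -0.    1.81]
3837 [[1.4, 21.9, 102.4], [7.3, 48.0, 110.7], [19.4, 66.7, 112.9]]
```

View pics/w2.png

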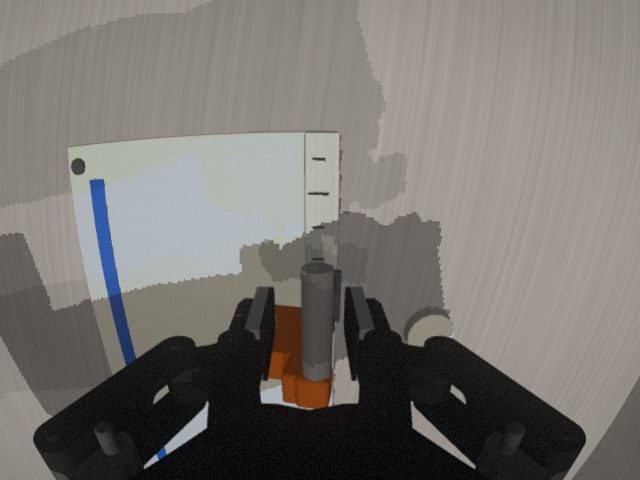

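The bar (columns 303–334) sits between the open pads (inner faces about 275 and 345), slightly right of centre; I shift +1.5 mm and close.

Emit:
apply_moves([
  [[0.015,0.007,0],[0,0,0],0.3],
  [[0,0,0],[0,0,0],0.3],
  [[0,0,0],[0,0,0],0.22],
  [[0,0,0],[0,0,0],0.18],
  [[0,0,0],[0,0,0],0.14],
  [[0,0,0],[0,0,0],0.1],
  [[0,0,0],[0,0,0],0.1],
  [[0,0,0],[0,0,0],0.1],
])

```text
clock: 4.92
eef_pos: [0.5345, 0.2122, 0.1182]
tool_rot: [0.659, 0.753, 0.0, -0.0]
ft_force: [-3.3, -0.8, 5.0]
grip_width: 0.0096
grasp_force: 58.5
```

```bash
python3 - <<'E'
from h import *
st()
for a in (1.40,1.37):
    s=np.linspace(a,0.0,17); p=np.stack([10-75*np.cos(s)+10*np.sin(s),30+75*np.sin(s)+10*np.cos(s)],1); print(a,p[0].round(1)); print((np.diff(p,axis=0)/200*[1,-1]).round(4).tolist())
E
```

```text
t4.92 gauge frame xyz mm [  7.8  43.8 106.2] F [-3.3 -0.3  5. ] tool x,y deg [np.float64(97.62), np.float64(7.62)] z [ 0.     0.001 -1.   ] w 0.009616391809618409 58.47019135951996 [ 0.38  0.47 -0.01  1.09  0.    1.82]
1.4 [  7.1 105.6]
[[-0.033, 0.0027], [-0.0326, 0.0056], [-0.032, 0.0084], [-0.0311, 0.0112], [-0.0301, 0.0139], [-0.0287, 0.0164], [-0.0272, 0.0189], [-0.0254, 0.0212], [-0.0235, 0.0233], [-0.0214, 0.0253], [-0.0191, 0.0271], [-0.0166, 0.0286], [-0.0141, 0.03], [-0.0114, 0.0311], [-0.0086, 0.0319], [-0.0058, 0.0326]]
1.37 [  4.8 105.5]
[[-0.0322, 0.0036], [-0.0318, 0.0063], [-0.0311, 0.009], [-0.0302, 0.0116], [-0.0291, 0.0142], [-0.0278, 0.0166], [-0.0263, 0.0189], [-0.0245, 0.0211], [-0.0227, 0.0231], [-0.0206, 0.025], [-0.0184, 0.0267], [-0.016, 0.0281], [-0.0136, 0.0294], [-0.011, 0.0305], [-0.0084, 0.0313], [-0.0056, 0.0319]]
```

Emit:
apply_moves([
  [[0,-0.033,0.0027],[0,0,0],0.1],
  [[0,-0.0326,0.0056],[0,0,0],0.1],
  [[0,-0.032,0.0084],[0,0,0],0.1],
  [[0,-0.0311,0.0112],[0,0,0],0.1],
  [[0,-0.0301,0.0139],[0,0,0],0.1],
  [[0,-0.0287,0.0164],[0,0,0],0.1],
  [[0,-0.0272,0.0189],[0,0,0],0.1],
  [[0,0,0],[0,0,0],0.1],
])

```text
clock: 5.58
eef_pos: [0.4932, 0.2067, 0.103]
tool_rot: [0.659, 0.752, 0.002, 0.001]
ft_force: [2.7, 0.4, 3.8]
grip_width: 0.0096
grasp_force: 61.9
```

```bash
python3 - <<'E'
from h import *
st()
E
```

```text
t5.58 gauge frame xyz mm [-33.8  43.9  91. ] F [2.7 0.1 3.8] tool x,y deg [np.float64(97.61), np.float64(7.61)] z [ 0.004  0.001 -1.   ] w 0.009580657271712333 61.886701583862305 [ 0.4   0.41 -0.15  1.   -0.    1.84]
```

Emit:
apply_moves([
  [[0,-0.0254,0.0212],[0,0,0],0.1],
  [[0,-0.0235,0.0233],[0,0,0],0.1],
  [[0,-0.0214,0.0253],[0,0,0],0.1],
  [[0,-0.0191,0.0271],[0,0,0],0.1],
  [[0,-0.0166,0.0286],[0,0,0],0.1],
  [[0,-0.0141,0.03],[0,0,0],0.1],
  [[0,-0.0114,0.0311],[0,0,0],0.1],
  [[0,0,0],[0,0,0],0.1],
])

```text
clock: 6.25
eef_pos: [0.4665, 0.2031, 0.0641]
tool_rot: [0.659, 0.753, 0.001, 0.0]
ft_force: [3.4, 0.7, 2.8]
grip_width: 0.0096
grasp_force: 66.3
```

```bash
python3 - <<'E'
from h import *
st()
E
```

```text
t6.25 gauge frame xyz mm [-60.8  43.8  52.1] F [3.4 0.2 2.8] tool x,y deg [np.float64(97.62), np.float64(7.62)] z [ 0.002  0.    -1.   ] w 0.009609213075990138 66.33609294891357 [ 0.41  0.42 -0.27  0.89 -0.    1.85]
```

Emit:
apply_moves([
  [[0,-0.005,0.018],[0,0,0],0.1],
  [[0,-0.004,0.018],[0,0,0],0.1],
  [[0,-0.003,0.014],[0,0,0],0.1],
  [[0,-0.002,0.008],[0,0,0],0.1],
  [[0,0,0.004],[0,0,0],0.1],
  [[0,0,0],[0,0,0],0.1],
  [[0,0,0],[0,0,0],0.1],
  [[0,0,0],[0,0,0],0.1],
])

```text
clock: 6.92
eef_pos: [0.4635, 0.2027, 0.0525]
tool_rot: [0.659, 0.752, 0.0, 0.0]
ft_force: [0.4, 0.7, 6.0]
grip_width: 0.0099
grasp_force: 68.2
```

```bash
python3 - <<'E'
from h import *
st()
E
```

```text
t6.92 gauge frame xyz mm [-63.8  43.8  40.5] F [0.5 0.6 6. ] tool x,y deg [np.float64(97.61), np.float64(7.61)] z [ 0.001  0.    -1.   ] w 0.009921905733885612 68.23154211044312 [ 0.41  0.43 -0.29  0.86  0.    1.85]
```

Emit:
apply_moves([
  [[0,0,0.004],[0,0,0],0.1],
  [[0,0,0],[0,0,0],0.1],
  [[0,0,0.004],[0,0,0],0.1],
  [[0,0,0],[0,0,0],0.1],
  [[0,0,0],[0,0,0],0.1],
  [[0,0,0],[0,0,0],0.1],
  [[0,0,0],[0,0,0],0.1],
  [[0,0,0],[0,0,0],0.1],
])

```text
clock: 7.58
eef_pos: [0.463, 0.2025, 0.0499]
tool_rot: [0.659, 0.752, -0.0, -0.0]
ft_force: [3.1, 2.0, -2.1]
grip_width: 0.0098
grasp_force: 68.6
```

```bash
python3 - <<'E'
from h import *
st()
E
```

```text
t7.58 gauge frame xyz mm [-64.3  43.7  37.9] F [ 3.4  1.5 -2.1] tool x,y deg [np.float64(97.61), np.float64(7.61)] z [-0.001 -0.    -1.   ] w 0.009797960922276016 68.59406590461731 [ 0.41  0.43 -0.29  0.85  0.    1.85]
```

Emit:
apply_moves([
  [[0,0,0.004],[0,0,0],0.1],
  [[0,0,0],[0,0,0],0.1],
  [[0,0,0.004],[0,0,0],0.1],
  [[0,0,0],[0,0,0],0.1],
  [[0,0,0],[0,0,0],0.1],
  [[0,0,0],[0,0,0],0.1],
  [[0,0,0],[0,0,0],0.1],
  [[0,0,0],[0,0,0],0.1],
])

```text
clock: 8.25
eef_pos: [0.4629, 0.2025, 0.0488]
tool_rot: [0.659, 0.752, -0.0, -0.0]
ft_force: [0.5, 3.0, -1.2]
grip_width: 0.0099
grasp_force: 68.8
```

```bash
python3 - <<'E'
from h import *
st()
c=get_calibration("wrist"); im,d=camera("wrist"); st(); np.savez("w3.npz",im=im,d=d)
h=cv2.cvtColor(im,cv2.COLOR_RGB2HSV); Q=wcloud(d,c)
o=(h[...,0]<20)&(h[...,1]>150)&(Q[...,0]<30)&(Q[...,0]>-80)&(abs(Q[...,1])<40)
print(o.sum(),np.percentile(Q[o],[2,50,98],axis=0).round(1).tolist())
E
```

```text
t8.25 gauge frame xyz mm [-64.4  43.7  36.8] F [ 0.9  2.9 -1.2] tool x,y deg [np.float64(97.61), np.float64(7.61)] z [-0.001  0.    -1.   ] w 0.009863446448573442 68.76637101173401 [ 0.41  0.43 -0.29  0.85  0.    1.85]
t8.30 gauge frame xyz mm [-64.4  43.7  36.8] F [ 1.5  2.4 -1.3] tool x,y deg [np.float64(97.62), np.float64(7.62)] z [-0.001  0.    -1.   ] w 0.010003866630036384 68.75308871269226 [ 0.41  0.43 -0.29  0.85  0.    1.85]
1210 [[-70.4, 6.5, 6.3], [-57.7, 19.2, 47.0], [-6.5, 37.4, 79.9]]
```

Emit:
apply_moves([
  [[0,0,0.005],[0,0,0],0.1],
  [[0,0,0],[0,0,0],0.1],
  [[0,0,0.005],[0,0,0],0.1],
  [[0,0,0],[0,0,0],0.1],
  [[0,0,0],[0,0,0],0.1],
  [[0,0,0],[0,0,0],0.1],
  [[0,0,0],[0,0,0],0.1],
  [[0,0,0],[0,0,0],0.1],
])

```text
clock: 8.97
eef_pos: [0.4627, 0.2025, 0.047]
tool_rot: [0.659, 0.753, -0.0, -0.0]
ft_force: [-4.6, 2.2, 3.4]
grip_width: 0.0099
grasp_force: 69.2
```

```bash
python3 - <<'E'
from h import *
st()
for n in("top","scene"):
    im,d=camera(n); h=cv2.cvtColor(im,cv2.COLOR_RGB2HSV); W=cloud(n,d); Q=np.stack([W@EX-F,W@EY-G,W[...,2]-.012],-1)*1e3
    o=(h[...,0]<20)&(h[...,1]>150)&(Q[...,0]<40)&(Q[...,0]>-80)&(Q[...,1]>-30)&(Q[...,1]<25)
    print(n,o.sum(),np.percentile(Q[o],[2,50,98],axis=0).round(1).tolist())
    for lo in range(-60,20,10):
        s=o&(Q[...,0]>lo)&(Q[...,0]<lo+10)
        if s.sum()>5: print(lo,np.percentile(Q[s][:,2],[50,95]).round(1),end=" ")
    cv2.imwrite(f"pics/{n}1.png",im[...,::-1])
    v,u=np.nonzero(o); print(u.min(),u.max(),v.min(),v.max())
E
```

```text
t8.97 gauge frame xyz mm [-64.6  43.7  35. ] F [-4.3  2.8  3.4] tool x,y deg [np.float64(97.62), np.float64(7.62)] z [-0.001  0.    -1.   ] w 0.009856015376622241 69.19556021690369 [ 0.41  0.43 -0.29  0.85  0.    1.85]
top 648 [[-75.7, -8.3, 10.3], [-39.7, 5.2, 33.3], [5.6, 17.5, 431.4]]
-60 [ 33.7 431.4] -50 [ 32.9 426. ] -40 [ 32.3 423.8] -30 [ 31.8 403.3] -20 [31.9 34.9] -10 [33.  34.7] 0 [32.6 34.7] 0 155 258 314
scene 378 [[-68.3, -1.2, 14.3], [-32.7, 9.4, 34.0], [7.4, 18.3, 421.2]]
-60 [ 36.2 232.7] -50 [ 33.6 400.2] -40 [32.9 36.6] -30 [33.8 36.2] -20 [33.2 34.9] -10 [33.5 35.2] 0 [34. 36.] 492 575 52 295
```

```bash
python3 - <<'E'
from h import *
for n in("top","scene"):
  for k in range(2):
    im,d=camera(n); h=cv2.cvtColor(im,cv2.COLOR_RGB2HSV); W=cloud(n,d); Q=np.stack([W@EX-F,W@EY-G,W[...,2]-.012],-1)*1e3
    o=(h[...,0]<20)&(h[...,1]>150)&(Q[...,0]<5)&(Q[...,0]>-50)&(Q[...,1]>-5)&(Q[...,1]<20)&(Q[...,2]>28)&(Q[...,2]<42)
    bd=(abs(Q[...,2])<6)&(Q[...,0]<-15)&(Q[...,0]>-90)&(Q[...,1]<-30)&(Q[...,1]>-150)
    q=Q[o]; print(n,len(q),np.polyfit(q[:,0],q[:,2],1),"bed",np.polyfit(Q[bd][:,0],Q[bd][:,2],1))
st()
cv2.imwrite("pics/t1c.png",cv2.resize(cv2.imread("pics/scene1.png")[225:325,430:590],(800,500),interpolation=2))
E
```

```text
top 269 [-2.99367288e-03  3.25653556e+01] bed [ 9.23917235e-04 -1.15021528e+00]
top 271 [5.79454335e-03 3.25923647e+01] bed [-7.40313939e-04 -1.21360804e+00]
scene 210 [-1.83596737e-02  3.32816394e+01] bed [-0.00071738 -0.16150719]
scene 213 [4.43319505e-03 3.38015668e+01] bed [-0.00037018 -0.13468225]
t9.27 gauge frame xyz mm [-64.6  43.7  34.9] F [-3.9  3.4  3.4] tool x,y deg [np.float64(97.62), np.float64(7.62)] z [-0.001  0.    -1.   ] w 0.00986913548054744 69.19822096824646 [ 0.41  0.43 -0.29  0.85  0.    1.85]
```

View pics/t1c.png

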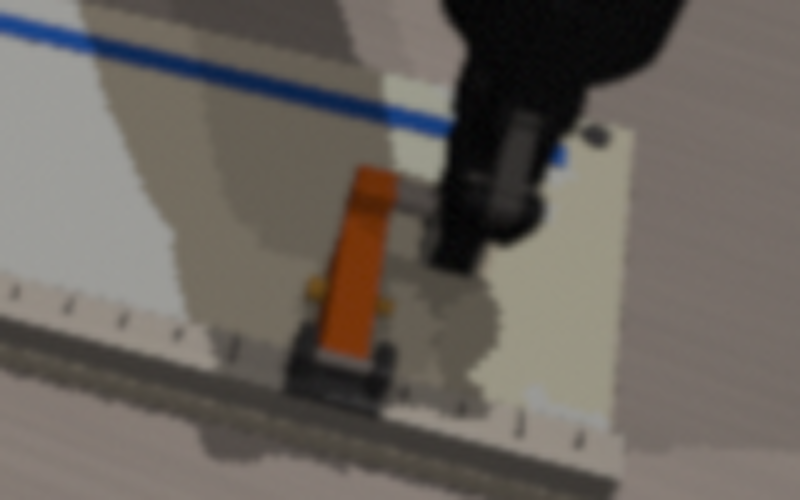

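The crop shows the leaf level over the bed, its end at (375,185) and the screw at (317,290), consistent with the measured flat slope. Release and go to the carrier.

Emit:
apply_moves([
  [[0,0,-0.002],[0,0,0],0.2],
  [[0,0,0],[0,0,0],0.3],
  [[0,0,0],[0,0,0],0.4],
  [[0,0,0],[0,0,0],0.4],
  [[0,0,-0.05],[0,0,0],0.4],
  [[0,0,-0.15],[0,0,0],0.4],
  [[0,0,-0.15],[0,0,0],0.4],
  [[0,0,-0.2],[0,0,0],0.4],
])

```text
clock: 9.93
eef_pos: [0.4618, 0.2016, 0.1572]
tool_rot: [0.659, 0.752, -0.002, -0.001]
ft_force: [2.0, -0.3, -0.5]
grip_width: 0.0342
grasp_force: 0.0
```

Emit:
apply_moves([
  [[-0.18,0,0],[0,0,0],0.5],
  [[-0.18,0,0],[0,0,0],0.6],
  [[-0.18,0,0],[0,0,0],0.6],
  [[-0.18,0,0],[0,0,0],0.6],
  [[-0.18,0,0],[0,0,0],0.6],
  [[-0.18,0,0],[0,0,0],0.6],
  [[-0.18,0,0],[0,0,0],0.6],
  [[-0.19,0,0],[0,0,0],0.6],
])

```text
clock: 10.6
eef_pos: [0.5017, -0.0868, 0.1584]
tool_rot: [0.659, 0.752, 0.0, 0.001]
ft_force: [0.3, 0.6, -0.0]
grip_width: 0.0513
grasp_force: 0.0
```

Emit:
apply_moves([
  [[0,0,0],[0,0,0.022],0.6],
  [[0,0,0],[0,0,0.022],0.6],
  [[0,0,0],[0,0,0],0.6],
  [[0,0,0],[0,0,0],0.6],
  [[0,0,0],[0,0,0],0.6],
  [[0,0,0],[0,0,0],0.6],
  [[0,0,0],[0,0,0],0.6],
  [[0,0,0],[0,0,0],0.6],
])

```text
clock: 11.27
eef_pos: [0.5016, -0.0845, 0.1574]
tool_rot: [0.709, 0.706, -0.0, 0.0]
ft_force: [0.1, 0.5, -0.1]
grip_width: 0.0512
grasp_force: 0.0
```

```bash
python3 - <<'E'
from h import *
st(); c=get_calibration("wrist"); im,d=camera("wrist"); st(); cv2.imwrite("pics/w4.png",im[...,::-1]); np.savez("w4.npz",im=im,d=d)
h=cv2.cvtColor(im,cv2.COLOR_RGB2HSV); Q=wcloud(d,c)
b=((h[...,0]>95)&(h[...,0]<128)&(h[...,1]>110)&(abs(Q[...,2]-16)<5))
q=Q[b][:,:2].astype(np.float32); r=cv2.minAreaRect(q); print("carrier",b.sum(),r,cv2.boxPoints(r).round(1).tolist())
k=(Q[...,2]>45)&(Q[...,2]<58)&(np.hypot(Q[...,0]+65,Q[...,1]+246)<25); print("knob",k.sum(),np.percentile(Q[k],[2,50,98],axis=0).round(1).tolist())
E
```

```text
t11.27 gauge frame xyz mm [ -63.9 -245.9  145.4] F [ 0.1  0.5 -0.1] tool x,y deg [np.float64(89.76), np.float64(-0.24)] z [ 0. -0. -1.] w 0.051208020282406945 0.0 [-0.17  0.32 -0.14  1.12 -0.    1.41]
t11.32 gauge frame xyz mm [ -63.9 -246.   145.4] F [0.3 0.4 0.1] tool x,y deg [np.float64(89.75), np.float64(-0.25)] z [ 0. -0. -1.] w 0.05116174621781311 0.0 [-0.17  0.32 -0.14  1.12 -0.    1.41]
carrier 12335 ((-63.893524169921875, -243.1009521484375), (119.92288208007812, 79.47016906738281), 82.86856842041016) [[-110.80000305175781, -297.70001220703125], [-31.899999618530273, -307.5], [-17.0, -188.5], [-95.9000015258789, -178.6999969482422]]
knob 942 [[-73.4, -252.3, 46.1], [-63.6, -241.8, 52.0], [-54.1, -233.0, 53.5]]
```

View pics/w4.png

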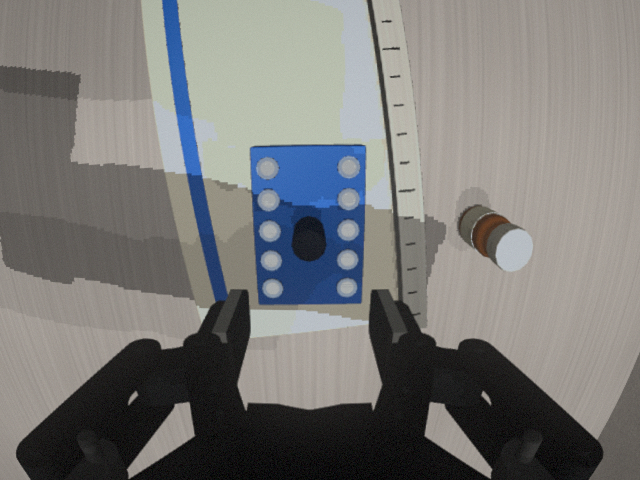

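The wrist view shows the knob at (309,240) centred between the jaws and the carrier's corners at about (251,146), (365,146), (361,303), (259,304); the vial is clear at the right.

Emit:
apply_moves([
  [[0.008,0,0.1],[0,0,0],0.6],
  [[0,0,0.1],[0,0,0],0.6],
  [[0,0,0.1],[0,0,0],0.6],
  [[0,0,0.1],[0,0,0],0.6],
  [[0,0,0.08],[0,0,0],0.6],
  [[0,0,0.045],[0,0,0],0.6],
  [[0,0,0],[0,0,0],0.55],
  [[0,0,0],[0,0,0],0.5],
])

```text
clock: 11.98
eef_pos: [0.5015, -0.0833, 0.0523]
tool_rot: [0.709, 0.705, -0.0, -0.0]
ft_force: [0.2, 1.0, 0.1]
grip_width: 0.0428
grasp_force: 0.0
```

Emit:
apply_moves([
  [[0,0,0],[0,0,0],0.45],
  [[0,0,0],[0,0,0],0.4],
  [[0,0,0],[0,0,0],0.36],
  [[0,0,0],[0,0,0],0.32],
  [[0,0,0],[0,0,0],0.29],
  [[0,0,0],[0,0,0],0.26],
  [[0,0,0],[0,0,0],0.22],
  [[0,0,0],[0,0,0],0.2],
])

```text
clock: 12.65
eef_pos: [0.5014, -0.0834, 0.0528]
tool_rot: [0.709, 0.705, -0.0, -0.0]
ft_force: [-2.3, 0.5, 5.6]
grip_width: 0.0202
grasp_force: 58.4
```

```bash
python3 - <<'E'
from h import *
st()
E
```

```text
t12.65 gauge frame xyz mm [ -64.1 -244.8   40.8] F [-2.2  0.8  5.6] tool x,y deg [np.float64(89.68), np.float64(-0.32)] z [-0. -0. -1.] w 0.02023707032525667 58.44787895679474 [-0.16  0.43 -0.28  0.86 -0.    1.41]
```

Emit:
apply_moves([
  [[0,0,0],[0,0,-0.01],0.2],
  [[0,0,0],[0,0,-0.015],0.2],
  [[0,0,0],[0,0,-0.0146],0.2],
  [[0.05,0.015,0],[0,0,0],0.2],
  [[0.08,0.02,0],[0,0,0],0.2],
  [[0.08,0.02,0],[0,0,0],0.2],
  [[0.08,0.02,0],[0,0,0],0.2],
  [[0.05,0.01,0],[0,0,0],0.2],
])

```text
clock: 13.32
eef_pos: [0.5113, -0.0136, 0.0528]
tool_rot: [0.664, 0.748, -0.0, 0.001]
ft_force: [0.0, -5.4, 4.5]
grip_width: 0.0203
grasp_force: 58.7
```

```bash
python3 - <<'E'
from h import *
st()
im,d=camera("top"); h=cv2.cvtColor(im,cv2.COLOR_RGB2HSV); W=cloud("top",d); Q=np.stack([W@EX-F,W@EY-G,W[...,2]-.012],-1)*1e3
b=((h[...,0]>95)&(h[...,0]<128)&(h[...,1]>110)&(abs(Q[...,2]-15)<4)&(Q[...,0]>-100))
q=Q[b][:,:2].astype(np.float32); r=cv2.minAreaRect(q); print("carrier",b.sum(),r,cv2.boxPoints(r).round(1).tolist())
st()
E
```

```text
t13.32 gauge frame xyz mm [ -45.  -177.    40.8] F [-0.7 -5.3  4.5] tool x,y deg [np.float64(96.8), np.float64(6.8)] z [ 0.002 -0.002 -1.   ] w 0.02029553138984273 58.7348735332489 [-0.03  0.43 -0.27  0.86 -0.    1.43]
carrier 712 ((-45.950870513916016, -210.664794921875), (79.0743179321289, 53.720001220703125), 0.20978815853595734) [[-85.5999984741211, -183.89999389648438], [-85.4000015258789, -237.6999969482422], [-6.300000190734863, -237.39999389648438], [-6.5, -183.6999969482422]]
t13.37 gauge frame xyz mm [ -44.6 -175.3   40.9] F [0.  1.5 4.6] tool x,y deg [np.float64(96.91), np.float64(6.91)] z [ 0.002  0.    -1.   ] w 0.020405606964820924 58.83419930934906 [-0.02  0.43 -0.27  0.86  0.    1.43]
```

Emit:
apply_moves([
  [[0.05,0.002,0],[0,0,0],0.2],
  [[0.07,0.002,0],[0,0,0],0.2],
  [[0.07,0.002,0],[0,0,0],0.2],
  [[0.07,0.002,0],[0,0,0],0.2],
  [[0.07,0.002,0],[0,0,0],0.2],
  [[0.05,0.002,0],[0,0,0],0.2],
  [[0.03,0.002,0],[0,0,0],0.2],
  [[0,0,0],[0,0,0],0.2],
])

```text
clock: 14.03
eef_pos: [0.5039, 0.0686, 0.0528]
tool_rot: [0.664, 0.748, 0.0, 0.0]
ft_force: [0.0, -1.2, 5.4]
grip_width: 0.0198
grasp_force: 58.9
```

```bash
python3 - <<'E'
from h import *
st()
im,d=camera("top"); h=cv2.cvtColor(im,cv2.COLOR_RGB2HSV); W=cloud("top",d); Q=np.stack([W@EX-F,W@EY-G,W[...,2]-.012],-1)*1e3
b=((h[...,0]>95)&(h[...,0]<128)&(h[...,1]>110)&(abs(Q[...,2]-15)<4)&(Q[...,0]>-100)&(Q[...,1]>-200))
q=Q[b][:,:2].astype(np.float32); r=cv2.minAreaRect(q); print("carrier",b.sum(),r,cv2.boxPoints(r).round(1).tolist())
st()
E
```

```text
t14.03 gauge frame xyz mm [-41.4 -94.5  40.8] F [-0.1 -1.2  5.4] tool x,y deg [np.float64(96.85), np.float64(6.85)] z [ 0.001  0.    -1.   ] w 0.01984787849826336 58.894177079200745 [ 0.14  0.43 -0.28  0.86 -0.    1.59]
carrier 996 ((-42.27898025512695, -96.21739196777344), (79.5587387084961, 119.33300018310547), 0.17374299466609955) [[-82.19999694824219, -36.70000076293945], [-81.9000015258789, -156.0], [-2.299999952316284, -155.8000030517578], [-2.700000047683716, -36.400001525878906]]
t14.08 gauge frame xyz mm [-41.4 -94.5  40.8] F [-0.  -1.1  4.2] tool x,y deg [np.float64(96.85), np.float64(6.85)] z [ 0.001  0.001 -1.   ] w 0.020238094458199345 58.89324367046356 [ 0.13  0.43 -0.28  0.86  0.    1.59]
```

Emit:
apply_moves([
  [[0.01,0.003,0],[0,0,0],0.2],
  [[0.01,0.003,0],[0,0,0],0.2],
  [[0.01,0.003,0],[0,0,0],0.2],
  [[0.01,0.002,0],[0,0,0],0.2],
  [[0.01,0.002,0],[0,0,0],0.2],
  [[0,0,0],[0,0,0],0.2],
  [[0,0,0],[0,0,0],0.2],
  [[0,0,0],[0,0,0],0.2],
])

```text
clock: 14.75
eef_pos: [0.5047, 0.076, 0.0528]
tool_rot: [0.665, 0.747, -0.002, 0.001]
ft_force: [-1.4, -8.0, 8.3]
grip_width: 0.0205
grasp_force: 59.3
```

```bash
python3 - <<'E'
from h import *
st()
E
```

```text
t14.75 gauge frame xyz mm [-39.6 -87.2  40.8] F [-2.5 -7.7  8.3] tool x,y deg [np.float64(96.71), np.float64(6.71)] z [-0.    -0.004 -1.   ] w 0.020545410016548738 59.29126024246216 [ 0.15  0.43 -0.27  0.87 -0.    1.61]
```

Emit:
apply_moves([
  [[0.006,0.001,0],[0,0,0],0.2],
  [[0.006,0.001,0],[0,0,0],0.2],
  [[0.006,0.001,0],[0,0,0],0.2],
  [[0.006,0.001,0],[0,0,0],0.2],
  [[0.006,0,0],[0,0,0],0.2],
  [[0.006,0,0],[0,0,0],0.2],
  [[0,0,0],[0,0,0],0.2],
  [[0,0,0],[0,0,0],0.2],
])

```text
clock: 15.42
eef_pos: [0.5039, 0.082, 0.0528]
tool_rot: [0.665, 0.747, -0.003, 0.002]
ft_force: [-3.3, -12.0, 10.0]
grip_width: 0.0203
grasp_force: 59.5
```

```bash
python3 - <<'E'
from h import *
st()
im,d=camera("top"); h=cv2.cvtColor(im,cv2.COLOR_RGB2HSV); W=cloud("top",d); Q=np.stack([W@EX-F,W@EY-G,W[...,2]-.012],-1)*1e3
b=((h[...,0]>95)&(h[...,0]<128)&(h[...,1]>110)&(abs(Q[...,2]-15)<4)&(Q[...,0]>-100)&(Q[...,1]>-200))
q=Q[b][:,:2].astype(np.float32); r=cv2.minAreaRect(q); print("carrier",b.sum(),r,cv2.boxPoints(r).round(1).tolist())
st()
E
```

```text
t15.42 gauge frame xyz mm [-39.7 -81.2  40.8] F [ -4.9 -11.5  10. ] tool x,y deg [np.float64(96.65), np.float64(6.65)] z [-0.001 -0.007 -1.   ] w 0.020329151497282396 59.491562247276306 [ 0.16  0.44 -0.27  0.87 -0.01  1.62]
carrier 1021 ((-40.4128532409668, -83.12440490722656), (80.06690216064453, 119.20216369628906), 0.10316206514835358) [[-80.5999984741211, -23.600000381469727], [-80.30000305175781, -142.8000030517578], [-0.30000001192092896, -142.6999969482422], [-0.5, -23.5]]
t15.47 gauge frame xyz mm [-39.7 -81.1  40.8] F [ -4.8 -11.2   9.5] tool x,y deg [np.float64(96.65), np.float64(6.65)] z [-0.001 -0.007 -1.   ] w 0.020154103611671643 59.49112057685852 [ 0.16  0.44 -0.27  0.87 -0.01  1.62]
```

Emit:
apply_moves([
  [[0.005,-0.001,-0.001],[0,0,0],0.2],
  [[0.005,0,-0.001],[0,0,0],0.2],
  [[0.005,-0.001,-0.001],[0,0,0],0.2],
  [[0.005,0,0],[0,0,0],0.2],
  [[0.005,0,0],[0,0,0],0.2],
  [[0.005,0,0],[0,0,0],0.2],
  [[0,0,0],[0,0,0],0.2],
  [[0,0,0],[0,0,0],0.2],
])

```text
clock: 16.13
eef_pos: [0.503, 0.0895, 0.0528]
tool_rot: [0.664, 0.747, -0.002, 0.001]
ft_force: [-2.0, -6.4, 4.4]
grip_width: 0.0204
grasp_force: 58.8
```

```bash
python3 - <<'E'
from h import *
st()
E
```

```text
t16.13 gauge frame xyz mm [-39.6 -73.6  40.8] F [-2.8 -6.   4.4] tool x,y deg [np.float64(96.72), np.float64(6.72)] z [-0.001 -0.003 -1.   ] w 0.020424032266857593 58.80164980888367 [ 0.18  0.44 -0.27  0.87 -0.    1.63]
```

Emit:
apply_moves([
  [[0.004,0,0],[0,0,0],0.2],
  [[0.004,0,0],[0,0,0],0.2],
  [[0.004,0,0],[0,0,0],0.2],
  [[0.004,0,0],[0,0,0],0.2],
  [[0.004,0,0],[0,0,0],0.2],
  [[0,0,0],[0,0,0],0.2],
  [[0,0,0],[0,0,0],0.2],
  [[0,0,0],[0,0,0],0.2],
])

```text
clock: 16.8
eef_pos: [0.5024, 0.0934, 0.0528]
tool_rot: [0.664, 0.747, -0.002, 0.001]
ft_force: [-1.1, -7.3, 6.1]
grip_width: 0.0205
grasp_force: 58.9
```

```bash
python3 - <<'E'
from h import *
st()
E
```

```text
t16.80 gauge frame xyz mm [-39.6 -69.7  40.8] F [-2.1 -7.1  6.1] tool x,y deg [np.float64(96.72), np.float64(6.72)] z [-0.002 -0.003 -1.   ] w 0.020485023264354967 58.90247046947479 [ 0.19  0.44 -0.27  0.87 -0.    1.64]
```

Emit:
apply_moves([
  [[0.004,0,-0.001],[0,0,0],0.2],
  [[0.004,0,0],[0,0,0],0.2],
  [[0.004,0,0],[0,0,0],0.2],
  [[0.004,0,0],[0,0,0],0.2],
  [[0.004,0,0],[0,0,0],0.2],
  [[0,0,0],[0,0,0],0.2],
  [[0,0,0],[0,0,0],0.2],
  [[0,0,0],[0,0,0],0.2],
])

```text
clock: 17.47
eef_pos: [0.5018, 0.0976, 0.0529]
tool_rot: [0.664, 0.747, -0.002, 0.0]
ft_force: [-1.1, -6.1, 4.4]
grip_width: 0.0205
grasp_force: 58.8
```

```bash
python3 - <<'E'
from h import *
st()
E
```

```text
t17.47 gauge frame xyz mm [-39.7 -65.4  40.9] F [-1.9 -5.8  4.4] tool x,y deg [np.float64(96.72), np.float64(6.72)] z [-0.002 -0.003 -1.   ] w 0.0204504649114023 58.82163047790527 [ 0.19  0.44 -0.27  0.87 -0.    1.65]
```

Emit:
apply_moves([
  [[0.004,0,0],[0,0,0],0.2],
  [[0.004,0,0],[0,0,0],0.2],
  [[0.004,0,0],[0,0,0],0.2],
  [[0.004,0,0],[0,0,0],0.2],
  [[0,0,0],[0,0,0],0.2],
  [[0,0,0],[0,0,0],0.2],
  [[0,0,0],[0,0,0],0.2],
  [[0,0,0],[0,0,0],0.2],
])

```text
clock: 18.13
eef_pos: [0.5014, 0.1002, 0.0529]
tool_rot: [0.665, 0.747, -0.002, 0.001]
ft_force: [-2.3, -8.7, 4.3]
grip_width: 0.0201
grasp_force: 58.9
```

```bash
python3 - <<'E'
from h import *
st()
E
```

```text
t18.13 gauge frame xyz mm [-39.7 -62.8  40.9] F [-3.4 -8.3  4.3] tool x,y deg [np.float64(96.7), np.float64(6.7)] z [-0.002 -0.004 -1.   ] w 0.020081433265103053 58.905585408210754 [ 0.2   0.44 -0.27  0.87 -0.    1.65]
```

Emit:
apply_moves([
  [[0.003,0,0],[0,0,0],0.2],
  [[0.003,0,0],[0,0,0],0.2],
  [[0.003,0,0],[0,0,0],0.2],
  [[0,0,0],[0,0,0],0.2],
  [[0,0,0],[0,0,0],0.2],
  [[0,0,0],[0,0,0],0.2],
  [[0,0,0],[0,0,0],0.2],
  [[0,0,0],[0,0,0],0.2],
])

```text
clock: 18.8
eef_pos: [0.5014, 0.1003, 0.0529]
tool_rot: [0.665, 0.747, -0.003, 0.002]
ft_force: [-0.7, -13.0, 5.4]
grip_width: 0.0203
grasp_force: 58.9
```

```bash
python3 - <<'E'
from h import *
st()
E
```

```text
t18.80 gauge frame xyz mm [-39.7 -62.7  40.9] F [ -2.4 -12.8   5.4] tool x,y deg [np.float64(96.64), np.float64(6.64)] z [-0.001 -0.008 -1.   ] w 0.020318046877936768 58.931230902671814 [ 0.2   0.44 -0.27  0.87 -0.01  1.66]
```

Emit:
apply_moves([
  [[0,0,0],[0,0,0],0.2],
  [[0,0,0],[0,0,0],0.2],
  [[0,0,0],[0,0,0],0.2],
  [[0,0,0],[0,0,0],0.2],
  [[0,0,0],[0,0,0],0.2],
  [[0,0,0],[0,0,0],0.2],
  [[0,0,0],[0,0,0],0.2],
  [[0,0,0],[0,0,0],0.2],
])

```text
clock: 19.47
eef_pos: [0.5014, 0.1003, 0.0529]
tool_rot: [0.665, 0.747, -0.003, 0.002]
ft_force: [-1.6, -11.4, 5.6]
grip_width: 0.0203
grasp_force: 58.9
```

```bash
cat > cc.py <<'E'
from h import *
st()
for n in("top","scene"):
    im,d=camera(n); cv2.imwrite(f"pics/{n}2.png",im[...,::-1]); h=cv2.cvtColor(im,cv2.COLOR_RGB2HSV); W=cloud(n,d); Q=np.stack([W@EX-F,W@EY-G,W[...,2]-.012],-1)*1e3
    b=((h[...,0]>95)&(h[...,0]<128)&(h[...,1]>110)&(abs(Q[...,2]-15)<4)&(Q[...,0]>-100)&(Q[...,1]>-200))
    q=Q[b][:,:2].astype(np.float32); r=cv2.minAreaRect(q); print(n,b.sum(),r,cv2.boxPoints(r).round(1).tolist())
    o=(h[...,0]<20)&(h[...,1]>150)&(Q[...,0]<5)&(Q[...,0]>-50)&(Q[...,1]>-5)&(Q[...,1]<25)&(Q[...,2]>5)&(Q[...,2]<42)
    q=Q[o]; print("leaf",len(q),np.polyfit(q[:,0],q[:,2],1),np.percentile(q,[2,98],axis=0).round(1).tolist())
E
python3 cc.py
```

```text
t19.47 gauge frame xyz mm [-39.7 -62.7  40.9] F [ -3.1 -11.1   5.6] tool x,y deg [np.float64(96.64), np.float64(6.64)] z [-0.001 -0.008 -1.   ] w 0.02034130684650165 58.93139898777008 [ 0.2   0.44 -0.27  0.87 -0.01  1.66]
top 1026 ((-40.417015075683594, -64.53817749023438), (120.21814727783203, 80.21326446533203), 89.63156127929688) [[-80.9000015258789, -124.4000015258789], [-0.699999988079071, -124.9000015258789], [0.10000000149011612, -4.699999809265137], [-80.0999984741211, -4.199999809265137]]Traceback (most recent call last):
  File "cc.py", line 8, in <module>
    q=Q[o]; print("leaf",len(q),np.polyfit(q[:,0],q[:,2],1),np.percentile(q,[2,98],axis=0).round(1).tolist())
                                ~~~~~~~~~~^^^^^^^^^^^^^^^^^
    raise TypeError("expected non-empty vector for x")
TypeError: expected non-empty vector for x
```

Emit:
apply_moves([
  [[0.003,0,0],[0,0,0],0.2],
  [[0.003,0,0],[0,0,0],0.2],
  [[0,0,0],[0,0,0],0.2],
  [[0,0,0],[0,0,0],0.2],
  [[0,0,0],[0,0,0],0.2],
  [[0,0,0],[0,0,0],0.2],
  [[0,0,0],[0,0,0],0.2],
  [[0,0,0],[0,0,0],0.2],
])

```text
clock: 20.18
eef_pos: [0.5014, 0.1005, 0.0531]
tool_rot: [0.665, 0.747, -0.004, 0.003]
ft_force: [-1.0, -16.4, 6.6]
grip_width: 0.0206
grasp_force: 59.1
```

```bash
python3 - <<'E'
from h import *
st()
E
```

```text
t20.18 gauge frame xyz mm [-39.7 -62.5  41.1] F [ -3.2 -16.1   6.6] tool x,y deg [np.float64(96.6), np.float64(6.6)] z [-0.001 -0.01  -1.   ] w 0.020612373665083467 59.073636531829834 [ 0.2   0.44 -0.27  0.87 -0.01  1.66]
```

Emit:
apply_moves([
  [[0,0,0],[0,0,0],0.2],
  [[-0.006,-0.001,0],[0,0,0],0.2],
  [[-0.006,-0.001,0],[0,0,0],0.2],
  [[-0.006,0,0],[0,0,0],0.2],
  [[0,0,0],[0,0,0],0.2],
  [[0,0,0],[0,0,0],0.2],
  [[0,0,0],[0,0,0],0.2],
  [[0,0,0],[0,0,0],0.2],
])

```text
clock: 20.85
eef_pos: [0.5014, 0.1002, 0.0528]
tool_rot: [0.664, 0.747, -0.002, 0.0]
ft_force: [0.1, -7.5, 3.2]
grip_width: 0.0203
grasp_force: 58.8
```

```bash
python3 - <<'E'
from h import *
st()
E
```

```text
t20.85 gauge frame xyz mm [-39.7 -62.8  40.8] F [-0.9 -7.4  3.2] tool x,y deg [np.float64(96.72), np.float64(6.72)] z [-0.001 -0.003 -1.   ] w 0.020326530425436893 58.758970499038696 [ 0.2   0.44 -0.27  0.87 -0.    1.65]
```

Relax a little more, then open and lift clear.

Emit:
apply_moves([
  [[-0.006,0,0],[0,0,0],0.2],
  [[-0.003,0,0],[0,0,0],0.2],
  [[0,0,0],[0,0,0],0.25],
  [[0,0,0],[0,0,0],0.35],
  [[0,0,0],[0,0,0],0.45],
  [[0,0,0],[0,0,0],0.55],
  [[0,0,0],[0,0,0],0.55],
  [[0,0,-0.02],[0,0,0],0.55],
])

```text
clock: 21.52
eef_pos: [0.5018, 0.1002, 0.0566]
tool_rot: [0.664, 0.748, -0.0, -0.001]
ft_force: [-0.5, 0.8, 0.1]
grip_width: 0.0474
grasp_force: 0.0
```

Emit:
apply_moves([
  [[0,0,-0.05],[0,0,0],0.55],
  [[0,0,-0.12],[0,0,0],0.55],
  [[0,0,-0.15],[0,0,0],0.55],
  [[0,0,-0.1],[0,0,0],0.55],
  [[0,0,0],[0,0,-0.005],0.5],
  [[0,0,0],[0,0,0],0.5],
  [[0,0,0],[0,0,0],0.4],
  [[0,0,0],[0,0,0],0.4],
])

```text
clock: 22.18
eef_pos: [0.5014, 0.0999, 0.1403]
tool_rot: [0.658, 0.753, -0.001, -0.001]
ft_force: [-0.0, 0.7, 0.3]
grip_width: 0.0342
grasp_force: 0.0
```

```bash
python3 cc.py; python3 - <<'E'
from h import *
c=get_calibration("wrist"); im,d=camera("wrist"); st(); cv2.imwrite("pics/w5.png",im[...,::-1])
h=cv2.cvtColor(im,cv2.COLOR_RGB2HSV); Q=wcloud(d,c)
b=((h[...,0]>95)&(h[...,0]<128)&(h[...,1]>110)&(abs(Q[...,2]-16)<5)&(Q[...,0]>-95))
q=Q[b][:,:2].astype(np.float32); r=cv2.minAreaRect(q); print("carrier",b.sum(),r,cv2.boxPoints(r).round(1).tolist())
m=(h[...,1]<90)&(Q[...,2]>38)&(Q[...,2]<52)&(Q[...,1]>15)&(Q[...,1]<75)&(abs(Q[...,0]+65)<25); print("bar",m.sum(),np.percentile(Q[m],[2,50,98],axis=0).round(1).tolist() if m.sum() else 0)
E
```

```text
t22.18 gauge frame xyz mm [-39.8 -63.1 128.3] F [0.1 0.7 0.3] tool x,y deg [np.float64(97.7), np.float64(7.7)] z [-0.002 -0.    -1.   ] w 0.034223858633896355 0.0 [ 0.2   0.34 -0.15  1.08  0.    1.63]
top 1344 ((-40.37599563598633, -78.36763000488281), (79.81670379638672, 92.29888916015625), 0.022644197568297386) [[-80.30000305175781, -32.20000076293945], [-80.30000305175781, -124.5], [-0.4000000059604645, -124.5], [-0.5, -32.20000076293945]]
t22.28 gauge frame xyz mm [-39.8 -63.2 128. ] F [-1.1 -0.3 -0.5] tool x,y deg [np.float64(97.71), np.float64(7.71)] z [-0.003 -0.    -1.   ] w 0.034103175337653696 0.0 [ 0.2   0.34 -0.15  1.08  0.    1.63]
carrier 13426 ((-39.271873474121094, -61.4493408203125), (119.73180389404297, 79.7038345336914), 89.90703582763672) [[-79.19999694824219, -121.30000305175781], [0.5, -121.4000015258789], [0.699999988079071, -1.600000023841858], [-79.0, -1.5]]
bar 1677 [[-69.8, 20.8, 40.9], [-63.7, 42.7, 45.4], [-58.6, 65.3, 47.3]]Traceback (most recent call last):
  File "cc.py", line 8, in <module>
    q=Q[o]; print("leaf",len(q),np.polyfit(q[:,0],q[:,2],1),np.percentile(q,[2,98],axis=0).round(1).tolist())
                                ~~~~~~~~~~^^^^^^^^^^^^^^^^^
    raise TypeError("expected non-empty vector for x")
TypeError: expected non-empty vector for x
```

View pics/w5.png

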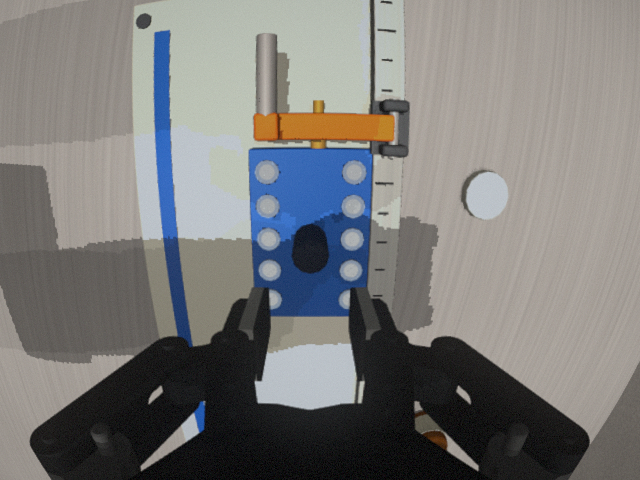

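The wrist view shows the carrier against the fence with its end at row 150 touching the screw tip at (318,145), the leaf down, and the bar at (267,75) clear to grasp.

Emit:
apply_moves([
  [[0.134,-0.031,0],[0,0,0],0.4],
  [[0.134,-0.031,0],[0,0,0],0.4],
  [[0.134,-0.031,0],[0,0,0],0.4],
  [[0.134,-0.031,0],[0,0,0],0.4],
  [[0,0,0],[0,0,0],0.4],
  [[0,0,0.1],[0,0,0],0.4],
  [[0,0,0.1],[0,0,0],0.4],
  [[0,0,0],[0,0,0],0.4],
])

```text
clock: 22.95
eef_pos: [0.4603, 0.2016, 0.0972]
tool_rot: [0.658, 0.753, -0.004, -0.002]
ft_force: [-1.6, -0.7, -1.5]
grip_width: 0.0343
grasp_force: 0.0
```

```bash
python3 - <<'E'
from h import *
c=get_calibration("wrist"); im,d=camera("wrist"); st(); cv2.imwrite("pics/w6.png",im[...,::-1])
h=cv2.cvtColor(im,cv2.COLOR_RGB2HSV); Q=wcloud(d,c)
m=(h[...,1]<90)&(Q[...,2]>38)&(Q[...,2]<52)&(Q[...,1]>25)&(Q[...,1]<75)&(abs(Q[...,0]+64)<12); print("bar",m.sum(),np.percentile(Q[m],[2,50,98],axis=0).round(1).tolist() if m.sum() else 0)
st()
E
```

```text
t23.00 gauge frame xyz mm [-66.3  43.2  86.8] F [0.2 0.3 0.3] tool x,y deg [np.float64(97.71), np.float64(7.71)] z [-0.006 -0.003 -1.   ] w 0.03406586331481425 0.0 [ 0.41  0.37 -0.23  0.98 -0.    1.85]
bar 1945 [[-70.3, 26.1, 40.1], [-64.5, 48.2, 45.3], [-58.8, 66.5, 47.1]]
t23.00 gauge frame xyz mm [-66.3  43.2  86.8] F [0.2 0.3 0.3] tool x,y deg [np.float64(97.71), np.float64(7.71)] z [-0.006 -0.003 -1.   ] w 0.03406586331481425 0.0 [ 0.41  0.37 -0.23  0.98 -0.    1.85]
```

Emit:
apply_moves([
  [[0,0.002,0.08],[0,0,0],0.4],
  [[0,0,0.08],[0,0,0],0.4],
  [[0,0,0.06],[0,0,0],0.4],
  [[0,0,0.02],[0,0,0],0.4],
  [[0,0,0],[0,0,0],0.35],
  [[0,0,0],[0,0,0],0.3],
  [[0,0,0],[0,0,0],0.25],
  [[0,0,0],[0,0,0],0.25],
])

```text
clock: 23.67
eef_pos: [0.4646, 0.2032, 0.0543]
tool_rot: [0.658, 0.753, 0.001, 0.0]
ft_force: [0.5, 0.4, 0.6]
grip_width: 0.0215
grasp_force: 0.0
```

```bash
python3 - <<'E'
from h import *
st()
E
```

```text
t23.67 gauge frame xyz mm [-62.6  44.2  42.3] F [0.5 0.3 0.6] tool x,y deg [np.float64(97.71), np.float64(7.71)] z [ 0.002  0.001 -1.   ] w 0.021475590921940842 0.0 [ 0.41  0.42 -0.28  0.86  0.    1.85]
```

Emit:
apply_moves([
  [[0,-0.009,0.015],[0,0,0],0.25],
  [[0,0,0],[0,0,0],0.25],
  [[0,0,0],[0,0,0],0.22],
  [[0,0,0],[0,0,0],0.19],
  [[0,0,0],[0,0,0],0.17],
  [[0,0,0],[0,0,0],0.15],
  [[0,0,0],[0,0,0],0.13],
  [[0,0,0],[0,0,0],0.1],
])

```text
clock: 24.33
eef_pos: [0.4626, 0.2029, 0.0504]
tool_rot: [0.658, 0.753, 0.001, 0.0]
ft_force: [1.4, -0.1, -1.3]
grip_width: 0.01
grasp_force: 58.4
```

```bash
python3 - <<'E'
from h import *
st()
s=np.linspace(0,1.5,21); p=np.stack([10-75*np.cos(s)+10*np.sin(s),30+75*np.sin(s)+10*np.cos(s)],1); print((np.diff(p,axis=0)/200*[1,-1]).round(4).tolist())
E
```

```text
t24.33 gauge frame xyz mm [-64.7  44.1  38.4] F [ 1.3 -0.2 -1.3] tool x,y deg [np.float64(97.71), np.float64(7.71)] z [ 0.001  0.    -1.   ] w 0.009984995580625702 58.37364971637726 [ 0.41  0.43 -0.29  0.85 -0.    1.85]
[[0.0048, -0.028], [0.0069, -0.0275], [0.0089, -0.0269], [0.0109, -0.0262], [0.0128, -0.0253], [0.0147, -0.0243], [0.0165, -0.0231], [0.0182, -0.0218], [0.0197, -0.0204], [0.0212, -0.0188], [0.0226, -0.0172], [0.0238, -0.0154], [0.0249, -0.0136], [0.0258, -0.0117], [0.0266, -0.0097], [0.0273, -0.0077], [0.0278, -0.0057], [0.0281, -0.0036], [0.0283, -0.0014], [0.0284, 0.0007]]
```

Emit:
apply_moves([
  [[0,0.002,-0.014],[0,0,0],0.1],
  [[0,0.0028,-0.014],[0,0,0],0.1],
  [[0,0.0034,-0.014],[0,0,0],0.1],
  [[0,0.0035,-0.0135],[0,0,0],0.1],
  [[0,0.0089,-0.0269],[0,0,0],0.1],
  [[0,0.0109,-0.0262],[0,0,0],0.1],
  [[0,0.0128,-0.0253],[0,0,0],0.1],
  [[0,0,0],[0,0,0],0.1],
])

```text
clock: 25.0
eef_pos: [0.4707, 0.2039, 0.0778]
tool_rot: [0.658, 0.753, -0.0, -0.0]
ft_force: [-0.7, 0.4, 0.1]
grip_width: 0.0096
grasp_force: 58.8
```

```bash
python3 - <<'E'
from h import *
st()
E
```

```text
t25.00 gauge frame xyz mm [-56.5  44.   65.8] F [-0.6  0.5  0.1] tool x,y deg [np.float64(97.7), np.float64(7.7)] z [-0.001 -0.    -1.   ] w 0.009553383621283341 58.821877241134644 [ 0.41  0.41 -0.24  0.93  0.    1.84]
```

Emit:
apply_moves([
  [[0,0.0147,-0.0243],[0,0,0],0.1],
  [[0,0.0165,-0.0231],[0,0,0],0.1],
  [[0,0.0182,-0.0218],[0,0,0],0.1],
  [[0,0.0197,-0.0204],[0,0,0],0.1],
  [[0,0.0212,-0.0188],[0,0,0],0.1],
  [[0,0.0226,-0.0172],[0,0,0],0.1],
  [[0,0.0238,-0.0154],[0,0,0],0.1],
  [[0,0,0],[0,0,0],0.1],
])

```text
clock: 25.67
eef_pos: [0.4935, 0.207, 0.1061]
tool_rot: [0.658, 0.753, -0.003, -0.003]
ft_force: [-14.0, -1.3, 9.4]
grip_width: 0.01
grasp_force: 58.9
```

```bash
python3 - <<'E'
from h import *
st()
E
```

```text
t25.67 gauge frame xyz mm [-33.4  44.1  94.1] F [-14.    0.5   9.4] tool x,y deg [np.float64(97.76), np.float64(7.76)] z [-0.009 -0.001 -1.   ] w 0.01002671812297131 58.932727575302124 [ 0.4   0.42 -0.13  1.03  0.    1.83]
```

Emit:
apply_moves([
  [[0,-0.005,-0.008],[0,0,0],0.1],
  [[0,0,0],[0,0,0],0.1],
  [[0,0,0],[0,0,0],0.1],
  [[0,0,0],[0,0,0],0.1],
  [[0,0,0],[0,0,0],0.1],
  [[0,0,0],[0,0,0],0.1],
  [[0,0,0],[0,0,0],0.1],
  [[0,0,0],[0,0,0],0.1],
])

```text
clock: 26.33
eef_pos: [0.494, 0.207, 0.1066]
tool_rot: [0.658, 0.753, -0.002, -0.002]
ft_force: [-7.0, -0.1, -0.0]
grip_width: 0.0099
grasp_force: 58.9
```

```bash
python3 - <<'E'
from h import *
st()
E
```

```text
t26.33 gauge frame xyz mm [-33.   44.1  94.6] F [-6.9  0.8 -0. ] tool x,y deg [np.float64(97.75), np.float64(7.75)] z [-0.006 -0.001 -1.   ] w 0.00989208153771996 58.87993276119232 [ 0.4   0.42 -0.13  1.03  0.    1.83]
```

Emit:
apply_moves([
  [[0,0.0124,-0.007],[0,0,0],0.1],
  [[0,0.0125,-0.0066],[0,0,0],0.1],
  [[0,0.0129,-0.006],[0,0,0],0.1],
  [[0,0.0129,-0.0057],[0,0,0],0.1],
  [[0,0.0133,-0.005],[0,0,0],0.1],
  [[0,0.0133,-0.0047],[0,0,0],0.1],
  [[0,0,0],[0,0,0],0.1],
  [[0,0,0],[0,0,0],0.1],
])

```text
clock: 27.0
eef_pos: [0.5077, 0.2089, 0.1151]
tool_rot: [0.658, 0.753, -0.003, -0.003]
ft_force: [-14.6, -2.0, 11.5]
grip_width: 0.0098
grasp_force: 58.8
```

```bash
python3 - <<'E'
from h import *
st()
E
```

```text
t27.00 gauge frame xyz mm [-19.1  44.1 103.1] F [-14.8  -0.1  11.5] tool x,y deg [np.float64(97.76), np.float64(7.76)] z [-0.009 -0.001 -1.   ] w 0.009790630193497489 58.79271447658539 [ 0.39  0.43 -0.08  1.07  0.    1.82]
```

Emit:
apply_moves([
  [[0,-0.006,-0.006],[0,0,0],0.1],
  [[0,-0.006,-0.006],[0,0,0],0.1],
  [[0,0,0],[0,0,0],0.1],
  [[0,0,0],[0,0,0],0.15],
  [[0,0,0],[0,0,0],0.2],
  [[0,0,0],[0,0,0],0.22],
  [[0,0,0],[0,0,0],0.22],
  [[0,0,0],[0,0,0],0.22],
])

```text
clock: 27.67
eef_pos: [0.5109, 0.2094, 0.1169]
tool_rot: [0.658, 0.753, 0.001, 0.001]
ft_force: [0.0, 0.4, -0.8]
grip_width: 0.019
grasp_force: 0.0
```

```bash
python3 - <<'E'
from h import *
st()
E
```

```text
t27.67 gauge frame xyz mm [-15.8  44.2 104.9] F [ 0.1  0.4 -0.8] tool x,y deg [np.float64(97.7), np.float64(7.7)] z [ 0.002  0.001 -1.   ] w 0.01899878832964798 0.0 [ 0.39  0.43 -0.08  1.06 -0.    1.83]
```

Emit:
apply_moves([
  [[0,0.01,0],[0,0,0],0.22],
  [[0,0.02,0],[0,0,0],0.22],
  [[0,0.025,0],[0,0,0],0.22],
  [[0,0.025,0],[0,0,0],0.22],
  [[0,0.025,0],[0,0,0],0.22],
  [[0,0.025,0],[0,0,0],0.22],
  [[0,0.02,0],[0,0,0],0.22],
  [[0,0.01,0],[0,0,0],0.22],
])

```text
clock: 28.33
eef_pos: [0.5425, 0.2136, 0.1161]
tool_rot: [0.658, 0.753, 0.0, 0.0]
ft_force: [-3.3, 0.0, 2.3]
grip_width: 0.0189
grasp_force: 1.4
```

```bash
python3 - <<'E'
from h import *
st()
c=get_calibration("wrist"); im,d=camera("wrist"); st(); cv2.imwrite("pics/w7.png",im[...,::-1])
h=cv2.cvtColor(im,cv2.COLOR_RGB2HSV); Q=wcloud(d,c)
m=(h[...,1]<90)&(Q[...,2]>98)&(Q[...,2]<125)&(Q[...,1]>57)&(Q[...,1]<75)&(abs(Q[...,0]-10)<30); print("bar end",m.sum(),np.percentile(Q[m],[5,50,95],axis=0).round(1).tolist() if m.sum() else 0)
E
```

```text
t28.33 gauge frame xyz mm [ 16.   44.2 104.1] F [-3.3  0.5  2.3] tool x,y deg [np.float64(97.7), np.float64(7.7)] z [ 0.001  0.    -1.   ] w 0.018895895681989437 1.3702987879514694 [ 0.38  0.49  0.01  1.09 -0.    1.81]
t28.38 gauge frame xyz mm [ 16.1  44.2 104.1] F [-1.1  0.5  0.9] tool x,y deg [np.float64(97.7), np.float64(7.7)] z [ 0.001  0.    -1.   ] w 0.01886938841401209 0.5264252610504627 [ 0.38  0.49  0.01  1.09 -0.    1.81]
bar end 1079 [[7.5, 57.5, 103.7], [12.8, 63.6, 110.2], [17.9, 66.7, 112.3]]
```

Emit:
apply_moves([
  [[0,0.012,0],[0,0,0],0.22],
  [[0,0.012,0],[0,0,0],0.22],
  [[0,0,0],[0,0,0],0.22],
  [[0,-0.015,0],[0,0,0],0.3],
  [[0,0,0],[0,0,0],0.4],
  [[0,0,-0.05],[0,0,0],0.4],
  [[0,0,-0.15],[0,0,0],0.4],
  [[0,0,-0.15],[0,0,0],0.4],
])

```text
clock: 29.05
eef_pos: [0.5422, 0.2133, 0.1861]
tool_rot: [0.658, 0.753, -0.002, -0.001]
ft_force: [0.8, -0.5, -1.3]
grip_width: 0.034
grasp_force: 0.0
```

Emit:
apply_moves([
  [[0.1,-0.1,-0.1],[0,0,0],0.4],
  [[0.1,-0.1,0],[0,0,0],0.4],
  [[0.1,-0.1,0],[0,0,0],0.4],
  [[0.1,-0.1,0],[0,0,0],0.4],
  [[0,0,0],[0,0,0],0.4],
  [[0,0,0],[0,0,0],0.4],
  [[0,0,0],[0,0,0],0.4],
  [[0,0,0],[0,0,0],0.4],
])

```text
clock: 29.72
eef_pos: [0.4541, 0.2819, 0.2066]
tool_rot: [0.658, 0.753, 0.0, 0.0]
ft_force: [0.2, 0.5, 0.1]
grip_width: 0.0343
grasp_force: 0.0
```

```bash
python3 - <<'E'
from h import *
st()
for n in("top","scene"):
    im,d=camera(n); cv2.imwrite(f"pics/{n}3.png",im[...,::-1]); h=cv2.cvtColor(im,cv2.COLOR_RGB2HSV); W=cloud(n,d); Q=np.stack([W@EX-F,W@EY-G,W[...,2]-.012],-1)*1e3
    b=((h[...,0]>95)&(h[...,0]<128)&(h[...,1]>110)&(abs(Q[...,2]-15)<4)&(Q[...,0]>-95)&(Q[...,1]>-200)&(Q[...,1]<30))
    q=Q[b][:,:2].astype(np.float32); r=cv2.minAreaRect(q); print(n,b.sum(),r,cv2.boxPoints(r).round(1).tolist())
    m=(h[...,1]<60)&(Q[...,2]>80)&(Q[...,2]<125)&(Q[...,1]>15)&(Q[...,1]<75)&(abs(Q[...,0]-10)<30)
    print("bar",m.sum(),np.percentile(Q[m],[5,50,95],axis=0).round(1).tolist() if m.sum() else 0)
cv2.imwrite("pics/fin.png",cv2.resize(cv2.imread("pics/scene3.png")[170:370,290:590],(750,500)))
E
```

```text
t29.72 gauge frame xyz mm [-62.6 123.6 194.6] F [0.3 0.4 0.1] tool x,y deg [np.float64(97.66), np.float64(7.66)] z [ 0.001  0.    -1.   ] w 0.034266833376871045 0.0 [ 0.56  0.33  0.02  1.26 -0.    1.99]
top 2001 ((-40.41502380371094, -64.36738586425781), (80.11601257324219, 120.484130859375), 0.09122761338949203) [[-80.5999984741211, -4.199999809265137], [-80.4000015258789, -124.69999694824219], [-0.30000001192092896, -124.5], [-0.5, -4.099999904632568]]
bar 191 [[10.0, 21.1, 105.2], [14.5, 41.5, 108.9], [20.6, 61.8, 111.3]]
scene 1276 ((-40.60113525390625, -63.20024490356445), (78.34400939941406, 118.42132568359375), 0.03025682643055916) [[-79.80000305175781, -4.0], [-79.69999694824219, -122.4000015258789], [-1.399999976158142, -122.4000015258789], [-1.5, -4.0]]
bar 210 [[14.6, 21.9, 103.5], [20.4, 42.5, 109.4], [22.9, 63.1, 112.5]]
```

View pics/fin.png

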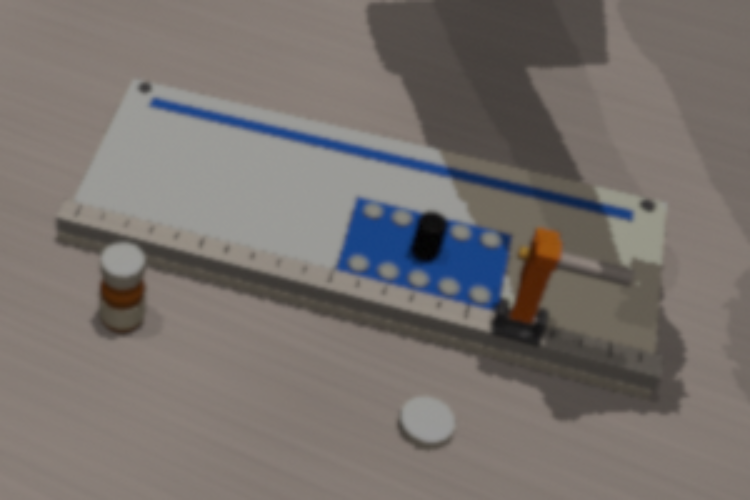

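The final view shows the leaf upright at (535,275), the carrier flush and square beside it at (428,250), and the vial and cap undisturbed; the robot is clear.

```bash
python3 -c "
from workcell import bot
print(bot.job_done())"
```

```text
the job is handed in; nothing more can be done
None
```

The job is handed in with no verdict returned; by the camera and force readings the carrier was gauged on the lowered stop and left flush, square and flat, and the stop stands upright with the robot clear.

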